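# Pack the drained cups away and screw the pot shut

### The job

Put the drained cups away: swing the lid of the storage pot aside, stand all the cups upside down in the pot, nested one inside another in size order (the smallest first, each larger one over it), each resting on the pot's floor. Then swing the lid fully back over the pot, against its stop, while it is still unscrewed, and screw it down until it is snug, without overtightening it. Leave everything else where it stands.

Things in the scene. Friction and masses are not known exactly. Their poses are not given: they have to be found in the camera images.
- cup_a: The smallest of up to four graded steel cups (None if absent), upside down: rim (diameter 62) below; on the closed end a solid round foot, 36 diameter, 16 tall, its top 46 above the rim. Wall 3, radius 6 less at the closed end; clear height inside 27. Origin: centre of the rim plane; z up. About 80 g. Grip the foot. Smaller cups fit wholly under larger ones, 6 clear all round.
- cup_b: The second smallest of up to four graded steel cups (None if absent), upside down: rim (diameter 82) below; on the closed end a solid round foot, 36 diameter, 16 tall, its top 67 above the rim. Wall 3, radius 6 less at the closed end; clear height inside 48. Origin: centre of the rim plane; z up. About 110 g. Grip the foot. Smaller cups fit wholly under larger ones, 6 clear all round.
- cup_c: The second largest of up to four graded steel cups (None if absent), upside down: rim (diameter 102) below; on the closed end a solid round foot, 36 diameter, 16 tall, its top 88 above the rim. Wall 3, radius 6 less at the closed end; clear height inside 69. Origin: centre of the rim plane; z up. About 150 g. Grip the foot. Smaller cups fit wholly under larger ones, 6 clear all round.
- cup_d: The largest of up to four graded steel cups (None if absent), upside down: rim (diameter 122) below; on the closed end a solid round foot, 36 diameter, 16 tall, its top 109 above the rim. Wall 3, radius 6 less at the closed end; clear height inside 90. Origin: centre of the rim plane; z up. About 200 g. Grip the foot. Smaller cups fit wholly under larger ones, 6 clear all round.
- tray: Fixed low steel draining tray, 340 (x) by 380 (y), floor 6 thick, border 28 high; the cups start on its floor. Origin: centre of its underside, on the counter.
- pot: Fixed round steel storage pot: inner diameter 148, outer 156, inner floor 8 above the counter, rim 120 above the counter. Origin: centre of its underside; its z axis is the pot's axis. The post of the swing arm (28 diameter) stands 170 from the pot's axis on the pot's own -y side.
- pot_floor (a point): Centre of the pot's inner floor; axes as the pot's.
- swing_hinge (a point): Point on the vertical axis of the post about which the swing arm turns, at the height of the arm's underside (158 above the counter). The arm's upper side is 14 higher at most.
- swing (a joint): Angle of the swing arm (rad). 0: at its stop, lid exactly over the pot (the arm points along the pot's +y from the post). Grows counter-clockwise seen from above, to 1.7; from about 1.1 the pot's mouth is clear. It starts partly open and stays where it is left (0.25 N m friction). The lid's axis is 170 from the post.
- lid_grip (a point): Top centre of the lid's black bar handle, on the lid's axis; x runs along the bar: 110 long, 20 wide, 28 tall, 13 or more clear above the arm at the start, 4 when the lid is down. Turning it turns the lid, a steel disc of 168 diameter with its underside 84 below this point, on a spindle through the arm's end. Grip it across its width from above, within 22 of its top.
- lid (a joint): Screw angle of the lid's disc (rad), grows clockwise seen from above; yaw of the bar = pot yaw + swing - lid - bar. 0: unscrewed; starts at 0 to 0.6; at 3.6 the disc meets the gasket on the rim and turns no further. Lid and bar sink 3 mm per rad. Turning takes about 0.25 N m and it stays where it is left.
- bar (a joint): How far the bar is wound on (clockwise, rad) against the springy gasket once the disc has met it; 0 until then. The torque jumps to about 0.4 N m and rises by 2.5 N m per rad. Snug: 0.06 to 0.38 (about 0.6 to 1.3 N m); beyond is overtightened. Friction holds up to about 0.15; from more than that it springs back to about 0.15 on release and stays.
- soap: Clear dish-soap bottle, 180 tall, a bystander. Origin: centre of its underside.
- jar: Closed glass jar, 110 tall, a bystander. Origin: centre of its underside.
- spoon: Spoon 180 long lying on the counter between tray and pot, a bystander. Origin: centre of its underside.
- saucer: Small white plate of 100 diameter on the counter near the robot, a bystander. Origin: centre of its underside.
- brush: Dish brush lying to the left of the tray, a bystander. Origin: centre of its underside.
Things that resemble listed ones, but are neither listed nor needed, are in the scene too. What is shaped like the cup_d but blue or purple is not meant.

How it is judged (in metres and radians):
On the way, in this order (a step that is already met when the one before it is completed fails the run):
1. the lid is swung aside, clear of the pot's mouth (swing above 1.0) (value of joint swing above 1 rad), for 0.2 s.
2. all the cups stand upside down on the pot's floor, nested one inside another (horizontal distance between each of cup_a, cup_b, cup_c, cup_d and pot_floor below 0.045 m and z of cup_a in the frame of pot_floor between -0.005 and 0.006 m and angle between each of cup_a, cup_b, cup_c, cup_d's own z axis and vertical below 0.12 rad and z of cup_b in the frame of pot_floor between -0.005 and 0.006 m and z of cup_c in the frame of pot_floor between -0.005 and 0.006 m and z of cup_d in the frame of pot_floor between -0.005 and 0.006 m and horizontal distance between each of cup_b, cup_c, cup_d and cup_a below 0.036 m and horizontal distance between each of cup_c, cup_d and cup_b below 0.036 m and horizontal distance between cup_d and cup_c below 0.036 m), for 0.3 s.
3. the lid is swung back over the pot (swing below 0.06), still unscrewed (lid below 3.0) (value of joint swing below 0.06 rad and value of joint lid below 3 rad), for 0.2 s.
4. the lid is screwed down snug (disc seated, bar wound on between 0.06 and 0.38) (value of joint swing below 0.06 rad and value of joint lid above 3.55 rad and value of joint bar between 0.06 and 0.38 rad), for 0.2 s.
At the end, for the whole second after the job is handed in: All cups present stand upside down with rims on the pot's floor (6 mm, 0.12 rad), within 45 mm of its axis and 36 mm of one another's (so nested); the swing arm is at its stop (below 0.06 rad); the lid is snug (lid above 3.55, bar 0.06 to 0.38 rad) and at rest (all of step 2 and all of step 4 and velocity of joint bar between -0.05 and 0.05 rad/s); the robot touches nothing.
It fails at once if the lid is overtightened (bar above 0.38 rad) (value of joint bar above 0.38 rad).
It fails at once if a bystander (soap bottle, jar, spoon, small plate, brush) is moved more than 40 mm (distance of any of soap, jar, spoon, saucer, brush from where it was at the start of the episode above 0.04 m).
Of cup_a, cup_b, cup_c, cup_d only 2 to 4 are there at a start; the rules pass over those that are not, and their reading is None.
At some moment in a run one of cup_a, cup_b, cup_c, cup_d may be knocked a few centimetres aside while the robot is not near it.
It also fails if it takes over 210 s, if anything falls off the work surface, if the arm or the gripper's body presses on something with over 40 N, if the wrist force passes 120 N, or if a joint passes its speed limit or range.

### The arm

A 6-joint arm with a two-finger parallel gripper is mounted at the origin on the work surface. World frame = base frame: x ahead of the robot, y to its left, z up, the work surface at z = 0. Lengths are in mm, angles in rad, forces in N, time in s.
With the tool pointing down it reaches from about 300 to 775 mm from the base axis. Payload 14.6 kg.
Tool frame: the origin (TCP) lies between the finger pads; the fingertips stand ahead of it and the grasp point (between the pads) lies 11 mm behind it (manip.finger_overhang is the z of the fingertips in the tool frame, in mm); z points along the fingers, y is the line along which they close (so a half turn about z gives the same grasp; the last joint's range is limited). The gripper opens to 94 mm and grips with 3 to 60 N. Pads are 16 mm wide; open, the fingers measure 119 mm over their backs; the gripper's body (75 mm by 177 mm) begins 78 mm behind the grasp point.
Start: joints at [1.225, 0.3, 1.521, -0, 1.321, -0.067], TCP at [151.359, 528.753, 213.446] pointing down, gripper open.
Joint ranges: [-3.03, 3.03], [-0.79, 2.21], [0.23, 2.52], [-1.04, 4.18], [0, 3.07], [-2.55, 2.55]. Speed limits (rad/s): [2.22, 2.22, 2.57, 3.14, 3.14, 3.14].

### API

Orientations are given as [roll, pitch, yaw] about the fixed x, y, z axes, in that order (R = Rz(yaw) Ry(pitch) Rx(roll)).
In Python, from cell import manip gives the robot as it stands.
- The arm moves only by the tool jog_arm, never from a script. Its argument "series" is a list of rows, each a list of 7 numbers: the shift along the world's x, y, z as a fraction of full scale, then the turn, a rotation vector about the world's x, y, z as a fraction of full scale, then the closure, from 0 (fully open) to 1 (shut). In form: [[dx, dy, dz, wx, wy, wz, fingers], ...]. A call has 1 to 8 rows; each row is the pose to reach, as a shift and turn from the pose commanded when the call began; what a row does not reach only later rows make up. Full scale, the value 1, is 120 mm for a shift and 90 degrees for a turn. A row lasts 1/12 s, in which the tool goes at most 41.7 mm and 7.16 degrees, less where a joint would pass 70% of its speed; a pose out of reach is approached as far as the arm can. A call with a number of a shift or a turn outside -1 to 1 is refused whole. A call with a gripper value outside its range is refused whole. The fingers move at their own pace and stop on an object; "grip_force" is the grip in N (left out, the last holds). Time passes only in rows, so rows that repeat a pose let the fingers close. It gives the time, the measured TCP pose, the force, the opening and the grip force at its end, in the units of the state.
- manip.read_state(): the state, without advancing time (a new reading comes with each control period).
- manip.camera(name): name is "side" or "top"; returns a dict with "frame" (480x640x3 uint8, red, green, blue), "vfov" (degrees; the focal length in pixels is half the picture's height over the tangent of half this angle, whatever the lens; pixels are square), "cx", "cy" (the principal point, pixels), "R" (3x3) and "t" (3): a world point X has camera coordinates R X + t. Camera axes: x right, y down, z forward; pixel columns grow to the right and rows downward; lengths in mm; the calibration is good to about 2 mm. A picture is of the moment at which its call begins. There is no depth.
- manip.sign_off(): hands the job in; it is judged then, once.
The state is a dict: "clock": time; "joints": joint angles; "qd": joint speeds; "effort": joint torques, N m; "eef_pos": TCP position; "eef_rot": TCP orientation; "wrist_force": force on the tool from outside, world axes, zero at the start; "moment": the same for the moment, N m; "finger_gap": finger opening in mm; "finger_force": force on a finger pad.
Only numpy, scipy, OpenCV 4.12 (cv2) and the standard library are available. Lean on these libraries where they do the work, as an engineer would, in place of code of your own. Each camera call takes 0.05 s, during which the arm holds its last target. There are 200 camera calls.

## Working session

There is one attempt and no reset: what is moved stays moved. The work goes in short steps, Python scripts to look and compute and a tool call to move; the robot and the scene stay as the last step left them, time stands still between calls to the robot, and variables do not carry over. Pictures are saved under pics/ and viewed, at most 14 in all, crops included, and the job is handed in when it is done.

Besides the shell and the picture viewer there is one more tool, called after ">>>" in YAML: its name, and indented under it one key for each argument. jog_arm: Moves the arm, as the interface text tells. Its arguments: {"type":"object","properties":{"series":{"type":"array"},"grip_force":{"type":"number"}},"required":["series"]}

```bash
mkdir -p pics; ls; python3 - <<'E'
from cell import manip
import cv2,pickle
for n in("top","side"):
    c=manip.camera(n); pickle.dump(c,open(f"{n}.pkl","wb"))
    cv2.imwrite(f"pics/{n}0.png",c["frame"][:,:,::-1]); print(n,c["vfov"],c["cx"],c["cy"],c["R"],c["t"], [k for k in c])
print(manip.read_state(), manip.finger_overhang)
E
```

```text
pics
top 49.4590336171932 321.82480737880655 243.67447185475484 [[ 0.00958132 -0.99993847 -0.00559133]
 [-0.98793979 -0.00860188 -0.15459939]
 [ 0.15454178  0.00700517 -0.98796142]] [ 103.98165407  494.21405755 1603.72736411] ['frame', 'vfov', 'cx', 'cy', 'R', 't']
side 42.27838169916768 321.06932906871594 230.77758744352087 [[-0.87031452 -0.4922687  -0.01497167]
 [-0.31834504  0.58549828 -0.74555227]
 [ 0.37577794 -0.64409881 -0.66627896]] [ 485.47261095  228.24142439 1407.73523968] ['frame', 'vfov', 'cx', 'cy', 'R', 't']
{'clock': 0.1, 'joints': array([ 1.22540980e+00,  3.00415963e-01,  1.52152039e+00, -2.44967175e-05,
        1.32068784e+00, -6.66168527e-02]), 'qd': array([ 3.67629936e-04, -2.65579644e-03,  5.77111252e-05,  1.09714691e-03,
       -7.42628381e-04,  7.37359885e-04]), 'effort': array([ 1.42714485e-03, -5.32641685e+01, -3.53278327e+01,  7.09610875e-02,
        2.35478691e-02, -6.90165109e-06]), 'eef_pos': array([151.28633537, 528.54922198, 212.94224075]), 'eef_rot': array([-3.14056182e+00, -4.49916339e-05,  2.86282903e+00]), 'wrist_force': array([-0.65693715, -0.12964121, -0.00918878]), 'moment': array([ 0.00497422, -0.00096526,  0.02172014]), 'finger_force': 0.0, 'finger_gap': 94.04755694920784} 8.0
```

View pics/top0.png

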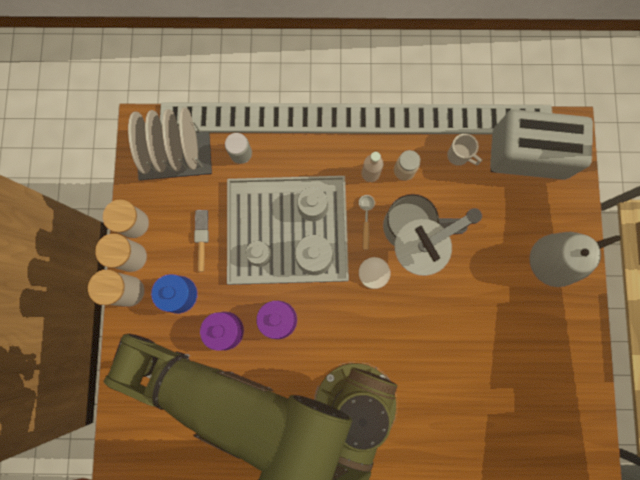

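View pics/side0.png

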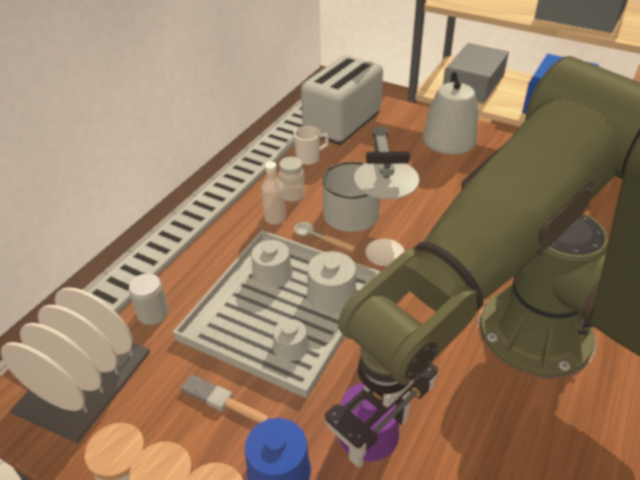

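```bash
cat > h.py <<'E'
import numpy as np,cv2,pickle
def cam(c):
    f=240/np.tan(np.radians(c["vfov"]/2)); return f,np.array(c["R"]),np.array(c["t"])
def ray(c,u,v):
    f,R,t=cam(c); d=R.T@np.array([(u-c["cx"])/f,(v-c["cy"])/f,1]); return -R.T@t,d/np.linalg.norm(d)
def onz(c,u,v,z):
    o,d=ray(c,u,v); return o+d*(z-o[2])/d[2]
def proj(c,X):
    f,R,t=cam(c); p=R@np.array(X,float)+t; return np.array([c["cx"]+f*p[0]/p[2],c["cy"]+f*p[1]/p[2]])
def tri(c1,p1,c2,p2):
    o1,d1=ray(c1,*p1);o2,d2=ray(c2,*p2)
    s=np.linalg.lstsq(np.c_[d1,-d2],o2-o1,rcond=None)[0]
    a,b=o1+s[0]*d1,o2+s[1]*d2; return (a+b)/2,np.linalg.norm(a-b)
def crop(c,x0,y0,w,h,k,name):
    im=cv2.resize(c["frame"][y0:y0+h,x0:x0+w,::-1],None,fx=k,fy=k,interpolation=cv2.INTER_CUBIC); cv2.imwrite("pics/"+name,im)
    return im
def shot(n):
    from cell import manip
    c=manip.camera(n); pickle.dump(c,open(n+".pkl","wb")); return c
def load(n): return pickle.load(open(n+".pkl","rb"))
E
python3 - <<'E'
from h import *
crop(load("top"),222,165,266,125,3,"ct.png"); crop(load("side"),170,110,260,260,2.3,"cs.png")
E
```

```text
(no output)
```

View pics/ct.png

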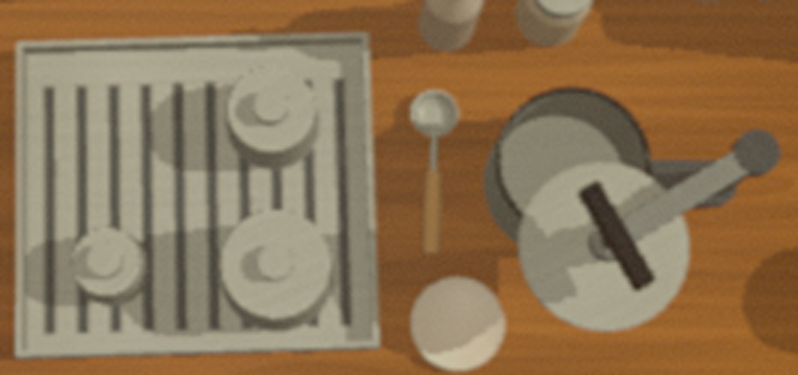

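View pics/cs.png

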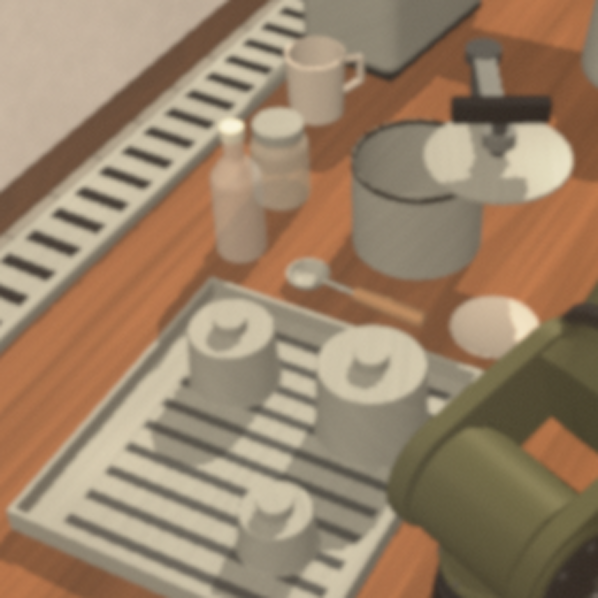

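```bash
python3 - <<'E'
from h import *
T,S=load("top"),load("side")
ct=lambda x,y:(222+(x+.5)/3-.5,165+(y+.5)/3-.5)
cs=lambda x,y:(170+(x+.5)/2.3-.5,110+(y+.5)/2.3-.5)
for n,a,b in[("small",(108,259),(277,498)),("mid",(271,103),(229,324)),("big",(275,258),(373,351)),("bar",(616,235),(501,101)),("post",(754,150),(484,46))]:
    p=tri(T,ct(*a),S,cs(*b)); print(n,p[0].round(1),round(p[1],1), np.round([onz(T,*ct(*a),z)[:2] for z in(52,73,94,115)],0).tolist(),np.round([onz(S,*cs(*b),z)[:2] for z in(52,73,94,115)],0).tolist())
for n,p,z in[("barend",(591,186),212),("barend",(645,288),212),("bar",(616,235),212),("post",(754,150),172)]: print(n,onz(T,*ct(*p),z).round(1))
# pot rim circle (outer) from crop edge points
P=[onz(T,*ct(x,y),120)[:2] for x,y in[(496,160),(512,122),(535,101),(570,88),(605,92),(635,115),(648,145)]]
c=cv2.minEnclosingCircle(np.float32(P)); A=np.c_[np.array(P)*2,np.ones(len(P))]; s=np.linalg.lstsq(A,(np.array(P)**2).sum(1),rcond=None)[0]
print("pot",s[:2],np.sqrt(s[2]+s[0]**2+s[1]**2)) 
# lid disc
P=np.array([onz(T,*ct(x,y),130)[:2] for x,y in[(520,245),(545,190),(580,166),(688,245),(660,307),(607,330),(560,313),(530,285),(683,275)]])
s=np.linalg.lstsq(np.c_[P*2,np.ones(len(P))],(P**2).sum(1),rcond=None)[0]; print("lid",s[:2],np.sqrt(s[2]+s[0]**2+s[1]**2))
# cup tops circles
for n,Q,zs in[("small",[(72,262),(108,228),(144,262)],(36,57,78,99)),("mid",[(228,112),(270,65),(318,112)],(36,57,78,99)),("big",[(221,264),(275,211),(331,264),(275,316)],(36,57,78,99))]:
  for z in zs:
    P=np.array([onz(T,*ct(*q),z)[:2] for q in Q]); print(n,z,np.ptp(P[:,1]).round(1))
E
```

```text
small [462.  305.1  73.2] 2.8 [[466.0, 308.0], [463.0, 306.0], [460.0, 303.0], [457.0, 300.0]] [[471.0, 290.0], [461.0, 305.0], [451.0, 319.0], [441.0, 333.0]]
mid [623.7 139.   85.7] 4.7 [[634.0, 141.0], [629.0, 140.0], [624.0, 140.0], [619.0, 139.0]] [[643.0, 110.0], [629.0, 128.0], [616.0, 146.0], [603.0, 163.0]]
big [456.3 132.  119.3] 6.3 [[469.0, 135.0], [466.0, 134.0], [463.0, 134.0], [460.0, 133.0]] [[486.0, 72.0], [476.0, 90.0], [466.0, 109.0], [455.0, 127.0]]
bar [ 469.  -187.4  218.7] 1.3 [[496.0, -220.0], [493.0, -216.0], [489.0, -212.0], [486.0, -208.0]] [[562.0, -411.0], [550.0, -383.0], [538.0, -354.0], [526.0, -326.0]]
post [ 557.1 -329.7  182.8] 4.8 [[588.0, -367.0], [583.0, -361.0], [579.0, -355.0], [574.0, -349.0]] [[637.0, -518.0], [624.0, -488.0], [611.0, -458.0], [597.0, -428.0]]
barend [ 517.2 -166.   212. ]
barend [ 420.8 -214.5  212. ]
bar [ 470.6 -188.5  212. ]
post [ 561.8 -332.1  172. ]
pot [ 557.81229207 -167.75942493] 77.71159666430401
lid [ 472.77079981 -192.58941233] 82.29337701814582
small 36 75.7
small 57 74.7
small 78 73.7
small 99 72.8
mid 36 95.9
mid 57 94.7
mid 78 93.5
mid 99 92.2
big 36 115.5
big 57 114.0
big 78 112.5
big 99 111.0
```

Targets: feet at top-camera px (257,252) small, (312,199) mid and (313,251) big. The lookalikes are the blue cup (174,294) and the purple cups (221,331) and (276,320), which the colour rules out. By disc width and height the steel cups are b, c and d (cup_a is absent). The crops confirm three steel cups in the tray, with the lid bar at (427,243). I'll move to the lid bar first.

>>> jog_arm:
  series:
    - [0,0,0.6,0,0,0,0]
    - [0.38,-0.85,0.6,0,0,-0.218,0]
    - [0.38,-0.85,0.6,0,0,-0.218,0]
    - [0.38,-0.85,0.6,0,0,-0.218,0]
    - [0.38,-0.85,0.6,0,0,-0.218,0]
  grip_force: 40

```text
clock: 0.52
eef_pos: [198.6, 423.9, 287.4]
eef_rot: [3.139, 0.0, 2.512]
wrist_force: [0.7, 0.3, -0.2]
finger_gap: 94.0
finger_force: 0.0
```

>>> jog_arm:
  series:
    - [0.38,-0.85,0,0,0,-0.218,0]
    - [0.38,-0.85,0,0,0,-0.218,0]
    - [0.38,-0.85,0,0,0,-0.218,0]
    - [0.38,-0.85,0,0,0,-0.218,0]

```text
clock: 0.85
eef_pos: [243.7, 321.9, 285.5]
eef_rot: [3.141, 0.001, 2.17]
wrist_force: [-1.0, 0.1, 0.1]
finger_gap: 93.6
finger_force: 0.0
```

>>> jog_arm:
  series:
    - [0.38,-0.85,0,0,0,-0.218,0]
    - [0.38,-0.85,0,0,0,-0.218,0]
    - [0.38,-0.85,0,0,0,-0.218,0]
    - [0.38,-0.85,0,0,0,-0.218,0]

```text
clock: 1.18
eef_pos: [289.4, 220.3, 285.4]
eef_rot: [3.141, 0.001, 1.828]
wrist_force: [-0.6, 0.1, 0.4]
finger_gap: 94.2
finger_force: 0.0
```

>>> jog_arm:
  series:
    - [0.38,-0.85,0,0,0,-0.218,0]
    - [0.38,-0.85,0,0,0,-0.218,0]
    - [0.38,-0.85,0,0,0,-0.218,0]
    - [0.38,-0.85,0,0,0,-0.218,0]

```text
clock: 1.52
eef_pos: [335.1, 118.5, 285.2]
eef_rot: [-3.141, 0.001, 1.486]
wrist_force: [0.4, 0.5, -0.3]
finger_gap: 93.9
finger_force: 0.0
```

>>> jog_arm:
  series:
    - [0.38,-0.85,0,0,0,-0.218,0]
    - [0.38,-0.85,0,0,0,-0.218,0]
    - [0.38,-0.85,0,0,0,-0.218,0]
    - [0.38,-0.85,0,0,0,-0.218,0]

```text
clock: 1.85
eef_pos: [380.8, 16.7, 285.0]
eef_rot: [-3.141, 0.001, 1.145]
wrist_force: [0.4, 0.1, 0.4]
finger_gap: 93.9
finger_force: 0.0
```

>>> jog_arm:
  series:
    - [0.38,-0.85,0,0,0,-0.218,0]
    - [0.38,-0.85,0,0,0,-0.218,0]
    - [0.38,-0.85,0,0,0,-0.218,0]
    - [0.38,-0.85,0,0,0,-0.218,0]

```text
clock: 2.18
eef_pos: [426.6, -85.0, 284.6]
eef_rot: [-3.14, 0.001, 0.804]
wrist_force: [-0.5, 0.7, -0.7]
finger_gap: 94.0
finger_force: 0.0
```

>>> jog_arm:
  series:
    - [0.38,-0.85,0,0,0,-0.218,0]
    - [0.38,-0.85,0,0,0,-0.218,0]
    - [0.38,-0.85,0,0,0,-0.218,0]
    - [0.38,-0.85,0,0,0,-0.218,0]

```text
clock: 2.52
eef_pos: [472.3, -186.8, 284.1]
eef_rot: [-3.14, 0.001, 0.462]
wrist_force: [0.1, 0.4, -1.8]
finger_gap: 94.1
finger_force: 0.0
```

>>> jog_arm:
  series:
    - [-0.014,-0.014,-0.68,0,0,0,0]
    - [-0.014,-0.014,-0.68,0,0,0,0]
    - [-0.014,-0.014,-0.68,0,0,0,0]
    - [-0.014,-0.014,-0.68,0,0,0,1]
    - [-0.014,-0.014,-0.68,0,0,0,1]
    - [-0.014,-0.014,-0.68,0,0,0,1]
    - [-0.014,-0.014,-0.68,0,0,0,1]
    - [-0.014,-0.014,-0.68,0,0,0,1]

```text
clock: 3.18
eef_pos: [469.4, -186.9, 205.2]
eef_rot: [3.14, -0.001, 0.466]
wrist_force: [0.3, 0.8, 0.8]
finger_gap: 63.6
finger_force: 0.0
```

>>> jog_arm:
  series:
    - [0,0,0,0,0,0,1]
    - [0,0,0,0,0,0,1]
    - [0,0,0,0,0,0,1]
    - [0,0,0,0,0,0,1]
    - [0,0,0,0,0,0,1]

```text
clock: 3.6
eef_pos: [468.9, -187.0, 203.9]
eef_rot: [-3.142, 0.0, 0.466]
wrist_force: [-0.0, -0.5, 0.3]
finger_gap: 30.7
finger_force: 0.0
```

```bash
python3 - <<'E'
from cell import manip
s=manip.read_state(); print(s["moment"],s["wrist_force"],s["finger_gap"],s["finger_force"],s["eef_pos"],s["joints"])
E
```

```text
[-0.00412563  0.13593431  0.01119196] [-0.02858427 -0.4751442   0.29278258] 30.663579945705504 0.0 [ 468.86639486 -186.96790186  203.85924727] [-4.52010240e-01  2.07532880e-01  1.65961887e+00 -7.45285870e-06
  1.27448415e+00  6.53072172e-01]
```

>>> jog_arm:
  series:
    - [0,0,0,0,0,0,1]
    - [0,0,0,0,0,0,1]
    - [0,0,0,0,0,0,1]
    - [0,0,0,0,0,0,1]
    - [0,0,0,0,0,0,1]

```text
clock: 4.02
eef_pos: [470.9, -190.8, 204.0]
eef_rot: [3.132, -0.002, 0.465]
wrist_force: [20.7, -30.7, -16.0]
finger_gap: 19.9
finger_force: 39.8
```

```bash
python3 - <<'E'
from cell import manip
import numpy as np
s=manip.read_state(); print(s["moment"],s["wrist_force"],s["finger_gap"],s["finger_force"],s["eef_pos"],s["eef_rot"])
P=np.array([561,-335.]);L=np.array([470,-188.]);r=L-P;print(np.hypot(*r),np.arctan2(r[1],r[0]))
L0=L
for k in range(1,25):
    a=.04*k;R=np.array([[np.cos(a),-np.sin(a)],[np.sin(a),np.cos(a)]]);Q=P+R@r
    print(np.round((Q-L0)/120,3),round(.04*((k-1)%8+1)/1.5708,4)); 
    if k%8==0: L0=Q;print()
E
```

```text
[-5.57346238 -3.7140369   0.23075772] [ 20.6664541  -30.71515265 -15.98045627] 19.877476856885373 39.83052223920822 [ 470.90578594 -190.79932219  204.01846243] [ 3.13151735e+00 -2.02210663e-03  4.64626744e-01]
172.88724649319857 2.125103822996448
[-0.048 -0.031] 0.0255
[-0.095 -0.065] 0.0509
[-0.141 -0.1  ] 0.0764
[-0.185 -0.136] 0.1019
[-0.228 -0.175] 0.1273
[-0.269 -0.215] 0.1528
[-0.309 -0.257] 0.1783
[-0.347 -0.301] 0.2037

[-0.036 -0.045] 0.0255
[-0.07  -0.091] 0.0509
[-0.103 -0.139] 0.0764
[-0.133 -0.188] 0.1019
[-0.162 -0.238] 0.1273
[-0.188 -0.289] 0.1528
[-0.212 -0.341] 0.1783
[-0.235 -0.395] 0.2037

[-0.02  -0.054] 0.0255
[-0.038 -0.109] 0.0509
[-0.054 -0.164] 0.0764
[-0.067 -0.22 ] 0.1019
[-0.079 -0.277] 0.1273
[-0.088 -0.334] 0.1528
[-0.094 -0.391] 0.1783
[-0.099 -0.448] 0.2037
```

>>> jog_arm:
  series:
    - [0.02,-0.04,0,0,0,0,1]
    - [0.02,-0.04,0,0,0,0,1]

```text
clock: 4.18
eef_pos: [471.1, -191.4, 203.8]
eef_rot: [-3.139, 0.0, 0.466]
wrist_force: [-1.2, 4.5, 2.2]
finger_gap: 19.5
finger_force: 39.8
```

>>> jog_arm:
  series:
    - [-0.048,-0.031,0,0,0,0.0255,1]
    - [-0.095,-0.065,0,0,0,0.0509,1]
    - [-0.141,-0.1,0,0,0,0.0764,1]
    - [-0.185,-0.136,0,0,0,0.1019,1]

```text
clock: 4.52
eef_pos: [448.8, -207.5, 203.8]
eef_rot: [-3.14, -0.0, 0.628]
wrist_force: [0.4, 3.7, 1.1]
finger_gap: 20.1
finger_force: 39.8
```

```bash
python3 - <<'E'
from cell import manip
s=manip.read_state(); print(s["moment"],s["wrist_force"],s["finger_gap"],s["finger_force"],s["eef_pos"],s["eef_rot"])
E
```

```text
[0.73242691 0.13988908 0.11908766] [0.37791039 3.73536521 1.06355462] 20.05152529924968 39.755533933639526 [ 448.75829601 -207.54474361  203.81178787] [-3.14012936e+00 -4.71002568e-04  6.28322080e-01]
```

>>> jog_arm:
  series:
    - [-0.043,-0.039,0,0,0,0.0255,1]
    - [-0.084,-0.079,0,0,0,0.0509,1]
    - [-0.124,-0.121,0,0,0,0.0764,1]
    - [-0.162,-0.165,0,0,0,0.1019,1]

```text
clock: 4.85
eef_pos: [429.2, -227.3, 203.8]
eef_rot: [-3.14, -0.001, 0.788]
wrist_force: [-0.8, 5.5, 1.8]
finger_gap: 19.4
finger_force: 39.8
```

>>> jog_arm:
  series:
    - [-0.036,-0.045,0,0,0,0.0255,1]
    - [-0.07,-0.091,0,0,0,0.0509,1]
    - [-0.103,-0.139,0,0,0,0.0764,1]
    - [-0.133,-0.188,0,0,0,0.1019,1]
    - [-0.162,-0.238,0,0,0,0.1273,1]
    - [-0.188,-0.289,0,0,0,0.1528,1]
    - [-0.212,-0.341,0,0,0,0.1783,1]
    - [-0.235,-0.395,0,0,0,0.2037,1]

```text
clock: 5.52
eef_pos: [400.8, -274.9, 203.8]
eef_rot: [-3.14, -0.001, 1.108]
wrist_force: [-2.8, 4.5, 2.3]
finger_gap: 19.8
finger_force: 39.8
```

>>> jog_arm:
  series:
    - [-0.02,-0.054,0,0,0,0.0255,1]
    - [-0.038,-0.109,0,0,0,0.0509,1]
    - [-0.054,-0.164,0,0,0,0.0764,1]
    - [-0.067,-0.22,0,0,0,0.1019,1]
    - [-0.079,-0.277,0,0,0,0.1273,1]
    - [-0.088,-0.334,0,0,0,0.1528,1]
    - [-0.088,-0.334,0,0,0,0.1528,1]

```text
clock: 6.1
eef_pos: [390.4, -316.0, 203.8]
eef_rot: [-3.141, -0.0, 1.347]
wrist_force: [-2.7, 0.2, 2.8]
finger_gap: 19.6
finger_force: 39.8
```

>>> jog_arm:
  series:
    - [0,0,0,0,0,0,0]
    - [0,0,0,0,0,0,0]
    - [0,0,0,0,0,0,0]
    - [0,0,0,0,0,0,0]
    - [0,0,0.8,0,0,0,0]
    - [0,0,0.8,0,0,0,0]
    - [0,0,0.8,0,0,0,0]

```text
clock: 6.68
eef_pos: [391.7, -315.7, 305.6]
eef_rot: [3.135, 0.003, 1.346]
wrist_force: [0.3, 0.1, 1.0]
finger_gap: 63.0
finger_force: 0.0
```

>>> jog_arm:
  series:
    - [0,1,0.2,0,0,0,0]
    - [0,1,0.2,0,0,0,0]
    - [0,1,0.2,0,0,0,0]
    - [0,1,0.2,0,0,0,0]

```text
clock: 7.02
eef_pos: [391.1, -191.0, 326.0]
eef_rot: [3.138, 0.0, 1.349]
wrist_force: [0.2, -0.7, 0.8]
finger_gap: 89.5
finger_force: 0.0
```

```bash
python3 - <<'E'
from h import *
c=shot("top"); crop(c,222,165,266,125,3,"ct2.png")
from cell import manip
s=manip.read_state(); print(s["eef_pos"],s["eef_rot"],s["joints"],s["finger_gap"],s["clock"])
E
```

```text
[ 391.20018415 -193.06789274  325.18364039] [3.13881524e+00 6.11054677e-04 1.34908279e+00] [-5.42630736e-01 -2.76327214e-02  1.63541727e+00  2.96477541e-04
  1.53097974e+00 -3.20929435e-01] 92.40680721908252 7.0667
```

View pics/ct2.png

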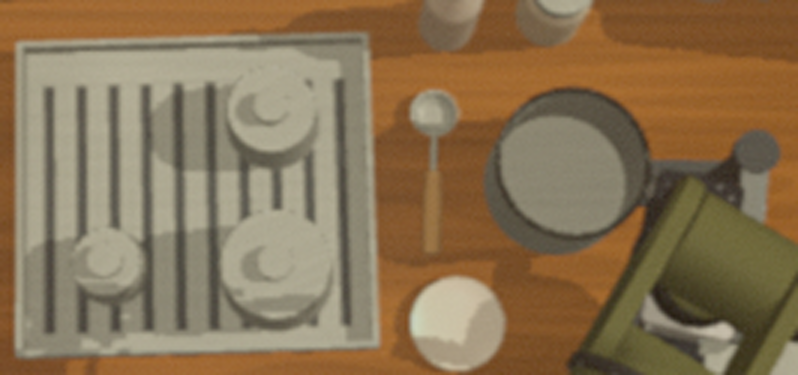

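```bash
python3 - <<'E'
from h import *
T=load("top")
ct=lambda x,y:(222+(x+.5)/3-.5,165+(y+.5)/3-.5)
for n,p,z in[("pot",(574,165),120),("c",(273,109),78),("d",(276,264),99),("b",(108,262),57),("potfloor",(563,175),8)]: print(n,onz(T,*ct(*p),z).round(1))
# foot outlines via local contrast: hough on upscaled crops
g=cv2.cvtColor(T["frame"],cv2.COLOR_RGB2GRAY); G=cv2.resize(g[165:290,222:488],None,fx=4,fy=4,interpolation=cv2.INTER_CUBIC)
for n,(x,y),r,z in[("b",(108,262),35,57),("c",(273,109),45,78),("d",(276,264),55,99),("pot",(574,165),78,120)]:
    x,y,r=x*4//3,y*4//3,int(r*4/3); m=r+30;x0,y0=max(x-m,0),max(y-m,0)
    h=cv2.HoughCircles(G[y0:y+m,x0:x+m],cv2.HOUGH_GRADIENT,1,10,param1=60,param2=15,minRadius=r-6,maxRadius=r+6)
    if h is not None:
        for q in h[0][:2]:
            u,v=222+(q[0]+x0+.5)/4-.5,165+(q[1]+y0+.5)/4-.5; print(n,onz(T,u,v,z).round(1),q[2]/4/0.335)
E
```

```text
pot [ 556.1 -166.1  120. ]
c [621.4 138.   78. ]
d [456.  132.5  99. ]
b [462.4 307.7  57. ]
potfloor [ 568.1 -173.2    8. ]
b [467.2 306.8  57. ] 33.432835
b [457.7 307.3  57. ] 34.179104
c [624.6 140.2  78. ] 44.47761
d [457.3 133.8  99. ] 54.402985
d [446.6 134.4  99. ] 58.50746
pot [ 557.4 -163.1  120. ] 77.16418
pot [ 565.9 -170.8  120. ] 79.10448
```

>>> jog_arm:
  series:
    - [0.12,0.833,0,0,0,0.228,0.3]
    - [0.12,0.833,0,0,0,0.228,0.3]
    - [0.12,0.833,0,0,0,0.228,0.3]
  grip_force: 10

```text
clock: 7.32
eef_pos: [405.4, -93.1, 323.7]
eef_rot: [3.141, -0.001, 1.71]
wrist_force: [-0.4, -0.6, -0.1]
finger_gap: 77.7
finger_force: 0.0
```

>>> jog_arm:
  series:
    - [0.12,0.833,0,0,0,0.228,0.3]
    - [0.12,0.833,0,0,0,0.228,0.3]
    - [0.12,0.833,0,0,0,0.228,0.3]

```text
clock: 7.57
eef_pos: [420.0, 7.4, 323.6]
eef_rot: [3.141, -0.001, 2.069]
wrist_force: [-0.8, -0.5, -0.7]
finger_gap: 65.8
finger_force: 0.0
```

>>> jog_arm:
  series:
    - [0.12,0.833,0,0,0,0.228,0.3]
    - [0.12,0.833,0,0,0,0.228,0.3]
    - [0.12,0.833,0,0,0,0.228,0.3]

```text
clock: 7.82
eef_pos: [434.5, 107.5, 323.4]
eef_rot: [3.142, -0.001, 2.428]
wrist_force: [0.7, -0.6, 0.1]
finger_gap: 66.0
finger_force: 0.0
```

>>> jog_arm:
  series:
    - [0.12,0.833,0,0,0,0.228,0.3]
    - [0.12,0.833,0,0,0,0.228,0.3]
    - [0.12,0.833,0,0,0,0.228,0.3]

```text
clock: 8.07
eef_pos: [448.9, 207.6, 323.1]
eef_rot: [-3.141, -0.001, 2.786]
wrist_force: [-0.8, -0.9, 0.1]
finger_gap: 66.0
finger_force: 0.0
```

>>> jog_arm:
  series:
    - [0.12,0.833,0,0,0,0.228,0.3]
    - [0.12,0.833,0,0,0,0.228,0.3]
    - [0.12,0.833,0,0,0,0.228,0.3]
    - [0.12,0.833,0,0,0,0.228,0.3]

```text
clock: 8.4
eef_pos: [463.2, 307.1, 322.2]
eef_rot: [-3.141, -0.002, -3.138]
wrist_force: [0.9, -1.1, -0.0]
finger_gap: 66.0
finger_force: 0.0
```

>>> jog_arm:
  series:
    - [0,0,-0.9,0,0,0,0.3]
    - [0,0,-0.9,0,0,0,0.3]
    - [0,0,-0.9,0,0,0,0.3]
    - [0,0,-0.9,0,0,0,0.3]

```text
clock: 8.73
eef_pos: [461.6, 302.4, 210.4]
eef_rot: [-3.137, -0.007, 3.134]
wrist_force: [-0.3, 0.2, -0.3]
finger_gap: 65.7
finger_force: 0.0
```

>>> jog_arm:
  series:
    - [0,0,-0.9,0,0,0,0.3]
    - [0,0,-0.9,0,0,0,0.3]
    - [0,0,-0.9,0,0,0,0.3]
    - [0,0,-0.9,0,0,0,0.3]
    - [0,0,-0.9,0,0,0,0.3]
    - [0,0,-0.9,0,0,0,0.3]

```text
clock: 9.23
eef_pos: [464.4, 304.8, 110.8]
eef_rot: [3.14, 0.003, 3.136]
wrist_force: [0.2, 0.0, 0.6]
finger_gap: 65.7
finger_force: 0.0
```

```bash
python3 - <<'E'
from h import *
c=shot("side"); crop(c,190,200,230,200,3,"cs3.png")
from cell import manip
s=manip.read_state(); print(s["eef_pos"],s["eef_rot"],s["joints"],s["finger_gap"],s["clock"])
E
```

```text
[464.30426061 304.9141174  110.84483603] [3.13952718 0.00366504 3.13579969] [ 5.15157101e-01  4.14336256e-01  1.61832346e+00 -3.65144961e-05
  1.10472609e+00 -1.04983370e+00] 65.77672455251636 9.2833
```

View pics/cs3.png

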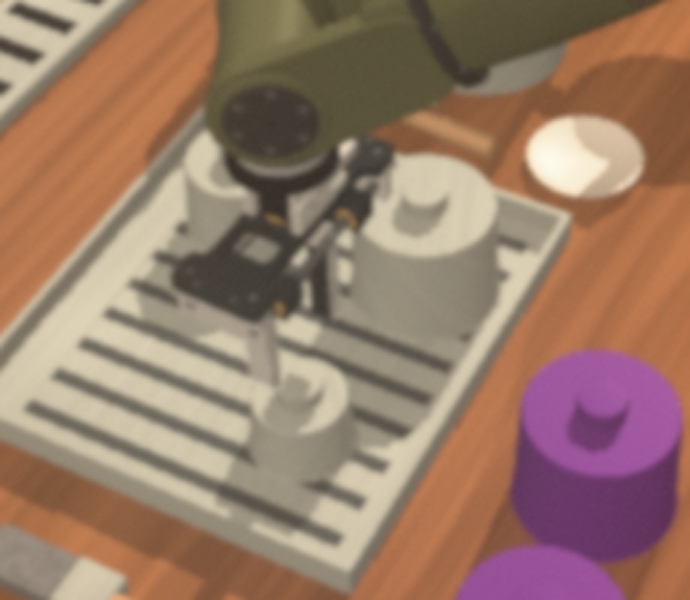

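```bash
python3 - <<'E'
from h import *
S=load("side")
for X in[(464.3,304.9,102.8),(463,307,73),(463,307,57)]:
    p=proj(S,X); print(X,((p-[190,200]+.5)*3-.5).round(1), p)
E
```

```text
(464.3, 304.9, 102.8) [294.9 351. ] [287.97013837 316.67963886]
(463, 307, 73) [297.  380.8] [288.66942729 326.61208719]
(463, 307, 57) [298.1 395.1] [289.0365042  331.35405513]
```

>>> jog_arm:
  series:
    - [-0.01,0.018,-0.365,0,0,0,0.3]
    - [-0.01,0.018,-0.365,0,0,0,0.3]
    - [-0.01,0.018,-0.365,0,0,0,1]
    - [-0.01,0.018,-0.365,0,0,0,1]
    - [-0.01,0.018,-0.365,0,0,0,1]
    - [-0.01,0.018,-0.365,0,0,0,1]
    - [-0.01,0.018,-0.365,0,0,0,1]
    - [-0.01,0.018,-0.365,0,0,0,1]

```text
clock: 9.95
eef_pos: [462.1, 306.8, 64.9]
eef_rot: [3.141, 0.001, 3.136]
wrist_force: [1.3, -0.7, 8.3]
finger_gap: 52.2
finger_force: 10.9
```

>>> jog_arm:
  series:
    - [0,0,0,0,0,0,1]
    - [0,0,0,0,0,0,1]
    - [0,0,0,0,0,0,0.3]
    - [0,0,0,0,0,0,0.3]
    - [0,0,0,0,0,0,0.3]

```text
clock: 10.37
eef_pos: [462.6, 306.7, 65.8]
eef_rot: [3.141, 0.002, 3.136]
wrist_force: [-0.8, -5.9, 17.0]
finger_gap: 65.0
finger_force: 8.5
```

>>> jog_arm:
  series:
    - [0,0,0,0,0,-0.5,0.3]
    - [0,0,0,0,0,-0.5,0.3]
    - [0,0,0,0,0,-0.5,0.3]
    - [0,0,0,0,0,-0.5,0.3]
    - [0,0,0,0,0,-0.5,0.3]
    - [0,0,0,0,0,-0.5,0.3]
    - [0,0,0,0,0,-0.5,0.3]

```text
clock: 10.95
eef_pos: [461.8, 307.5, 65.1]
eef_rot: [3.14, -0.0, 2.344]
wrist_force: [-2.9, 3.6, 7.2]
finger_gap: 65.9
finger_force: 3.6
```

>>> jog_arm:
  series:
    - [0,0,0,0,0,-0.5,0.3]
    - [0,0,0,0,0,-0.5,0.3]
    - [0,0,0,0,0,-0.5,0.3]
    - [0,0,0,0,0,-0.5,0.3]
    - [0,0,0,0,0,-0.5,0.3]
    - [0,0,0,0,0,-0.5,0.3]
    - [0,0,0,0,0,-0.5,0.3]

```text
clock: 11.53
eef_pos: [462.2, 307.3, 64.9]
eef_rot: [3.14, -0.002, 1.558]
wrist_force: [1.5, 2.8, 4.7]
finger_gap: 66.2
finger_force: 2.5
```

>>> jog_arm:
  series:
    - [0,0,0,0,0,0,1]
    - [0,0,0,0,0,0,1]
    - [0,0,0,0,0,0,1]
    - [0,0,0,0,0,0,1]
    - [0,0,0,0,0,0,1]
    - [0,0,0,0,0,0,1]
    - [0,0,0,0,0,0,1]
    - [0,0,0,0,0,0,1]
  grip_force: 25

```text
clock: 12.2
eef_pos: [462.2, 306.9, 64.9]
eef_rot: [3.14, -0.001, 1.567]
wrist_force: [1.5, 0.6, 8.3]
finger_gap: 33.4
finger_force: 24.7
```

```bash
python3 - <<'E'
from h import *
a=crop(shot("side"),230,260,120,110,5,"x.png"); b=crop(shot("top"),225,200,110,100,5,"x2.png")
from cell import manip
s=manip.read_state(); print(s["eef_pos"],s["finger_gap"],s["finger_force"],s["wrist_force"])
b=cv2.resize(b,None,fx=.6,fy=.6);a=cv2.resize(a,None,fx=.75,fy=.75)
o=np.zeros((420,800,3),np.uint8); o[:a.shape[0],:a.shape[1]]=a; o[:b.shape[0],460:460+b.shape[1]]=b[:, :340]
cv2.imwrite("pics/m1.png",o)
E
```

```text
[462.15314962 306.86668728  64.86023217] 33.24718405085901 24.753024033852853 [1.18937851 1.15954507 7.21746514]
```

View pics/m1.png

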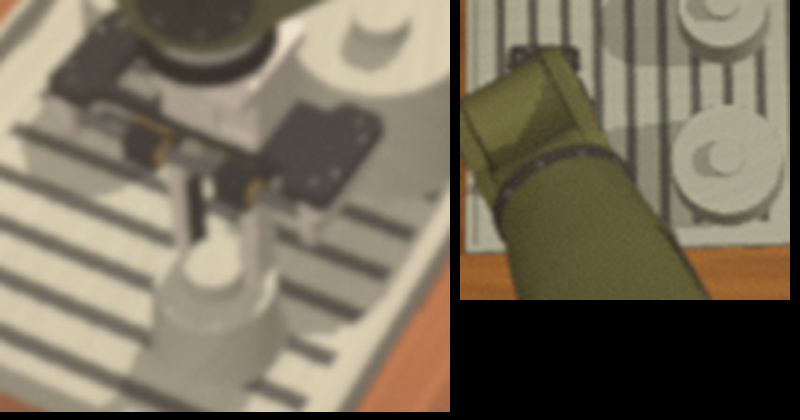

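```bash
python3 - <<'E'
from h import *
S=load("side"); f=lambda x,y:(230+(x+.5)/3.75-.5,260+(y+.5)/3.75-.5)
print(onz(S,*f(215,266),73)); print("closed disc",onz(S,*f(217,294),57))
for X in[(462,307,73),(462,315,73),(462,307,57)]:
    p=proj(S,X); print(X,((p-[230,260]+.5)*3.75-.5).round(0))
E
```

```text
[460.49787164 317.97145289  73.        ]
closed disc [456.31121187 324.10730249  57.        ]
(462, 307, 73) [223. 252.]
(462, 315, 73) [216. 261.]
(462, 307, 57) [224. 270.]
```

>>> jog_arm:
  series:
    - [0,0,0,0,0,0,0.3]
    - [0,0,0.035,0,0,0,0.3]
    - [0,0,0.035,0,0,0,0.3]
    - [0,0,0.035,0,0,0,0.3]
    - [0,0,0.035,0,0,0,0.3]
    - [-0.01,0.12,0.035,0,0,0,0.3]
    - [-0.01,0.12,0.035,0,0,0,0.3]
  grip_force: 10

```text
clock: 12.88
eef_pos: [460.3, 322.7, 68.2]
eef_rot: [3.142, -0.0, 1.566]
wrist_force: [-0.5, 0.5, 1.0]
finger_gap: 65.9
finger_force: 0.0
```

>>> jog_arm:
  series:
    - [0,0,0,0,0,0.5,0.3]
    - [0,0,0,0,0,0.5,0.3]
    - [0,0,0,0,0,0.5,0.3]
    - [0,0,0,0,0,0.5,0.3]
    - [0,0,0,0,0,0.5,0.3]
    - [0,0,0,0,0,0.5,0.3]
    - [0,0,0,0,0,0.5,0.3]

```text
clock: 13.47
eef_pos: [460.3, 321.4, 68.0]
eef_rot: [-3.141, -0.0, 2.359]
wrist_force: [-0.7, -0.2, -0.5]
finger_gap: 65.4
finger_force: 0.0
```

>>> jog_arm:
  series:
    - [0,0,0,0,0,0.5,0.3]
    - [0,0,0,0,0,0.5,0.3]
    - [0,0,0,0,0,0.5,0.3]
    - [0,0,0,0,0,0.5,0.3]
    - [0,0,0,0,0,0.5,0.3]
    - [0,0,0,0,0,0.5,0.3]
    - [0,0,0,0,0,0.5,0.3]

```text
clock: 14.05
eef_pos: [460.3, 321.4, 68.1]
eef_rot: [-3.141, -0.0, -3.138]
wrist_force: [-0.2, -0.5, 1.0]
finger_gap: 65.8
finger_force: 0.0
```

>>> jog_arm:
  series:
    - [0,0,0,0,0,0,1]
    - [0,0,0,0,0,0,1]
    - [0,0,0,0,0,0,1]
    - [0,0,0,0,0,0,1]
    - [0,0,0,0,0,0,1]
    - [0,0,0,0,0,0,1]
    - [0,0,0,0,0,0,1]
    - [0,0,0,0,0,0,1]
  grip_force: 25

```text
clock: 14.72
eef_pos: [460.5, 321.1, 68.3]
eef_rot: [3.141, 0.0, 3.136]
wrist_force: [0.5, 0.8, -0.4]
finger_gap: 35.2
finger_force: 25.0
```

```bash
python3 - <<'E'
from h import *
a=crop(shot("side"),230,260,120,110,5,"m2.png")
from cell import manip
s=manip.read_state(); print(s["eef_pos"],s["finger_gap"],s["finger_force"],s["wrist_force"])
E
```

```text
[460.50927489 321.09707929  68.29337746] 35.241074126669155 24.974081218242645 [ 0.03845462  1.19643782 -0.82126827]
```

View pics/m2.png

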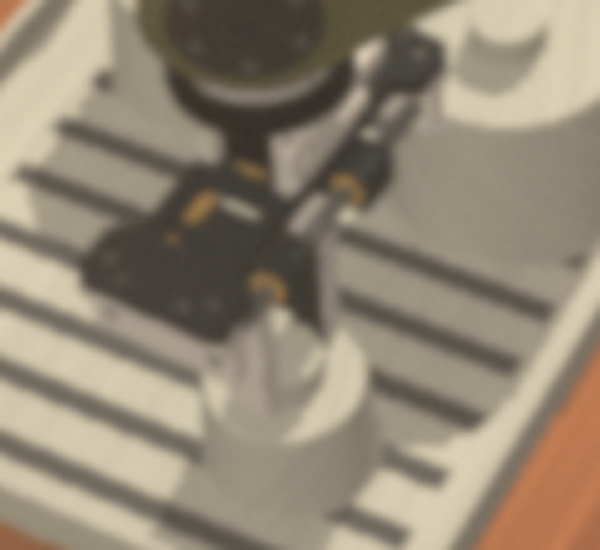

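>>> jog_arm:
  series:
    - [0,0,0.3,0,0,0,1]
    - [0,0,0.6,0,0,0,1]
    - [0,0,0.9,0,0,0,1]
    - [0,0,0.9,0,0,0,1]

```text
clock: 15.1
eef_pos: [462.4, 322.2, 183.3]
eef_rot: [3.137, 0.008, 3.137]
wrist_force: [1.6, 0.6, -0.2]
finger_gap: 35.6
finger_force: 25.0
```

>>> jog_arm:
  series:
    - [0.04,-0.2,0.55,0,0,0,1]
    - [0.08,-0.5,0.55,0,0,0,1]
    - [0.158,-0.813,0.55,0,0,0,1]
    - [0.158,-0.813,0.55,0,0,0,1]

```text
clock: 15.43
eef_pos: [480.6, 219.7, 243.7]
eef_rot: [-3.141, 0.003, 3.134]
wrist_force: [0.3, -0.0, -0.9]
finger_gap: 35.5
finger_force: 25.0
```

>>> jog_arm:
  series:
    - [0.05,-0.26,0,0,0,0,1]
    - [0.11,-0.53,0,0,0,0,1]
    - [0.158,-0.813,0,0,0,0,1]

```text
clock: 15.68
eef_pos: [498.3, 124.9, 241.6]
eef_rot: [-3.141, -0.001, 3.137]
wrist_force: [0.8, 0.1, -1.7]
finger_gap: 35.6
finger_force: 25.0
```

>>> jog_arm:
  series:
    - [0.05,-0.26,0,0,0,0,1]
    - [0.11,-0.53,0,0,0,0,1]
    - [0.158,-0.813,0,0,0,0,1]

```text
clock: 15.93
eef_pos: [517.3, 27.0, 241.6]
eef_rot: [3.142, -0.001, 3.137]
wrist_force: [1.8, 0.1, -1.3]
finger_gap: 35.6
finger_force: 25.0
```

>>> jog_arm:
  series:
    - [0.05,-0.26,0,0,0,0,1]
    - [0.11,-0.53,0,0,0,0,1]
    - [0.158,-0.813,0,0,0,0,1]

```text
clock: 16.18
eef_pos: [536.4, -70.5, 241.5]
eef_rot: [3.141, -0.001, 3.137]
wrist_force: [0.2, 0.6, -0.8]
finger_gap: 35.3
finger_force: 25.0
```

>>> jog_arm:
  series:
    - [0.05,-0.26,0,0,0,0,1]
    - [0.11,-0.53,0,0,0,0,1]
    - [0.158,-0.813,0,0,0,0,1]
    - [0.158,-0.813,0,0,0,0,1]
    - [0.158,-0.813,0,0,0,0,1]

```text
clock: 16.6
eef_pos: [555.1, -167.9, 241.0]
eef_rot: [3.141, -0.002, 3.134]
wrist_force: [-0.5, 0.6, -0.3]
finger_gap: 35.6
finger_force: 25.0
```

```bash
python3 - <<'E'
from h import *
c=shot("side"); s0=crop(c,290,60,180,160,4,"m3.png")
from cell import manip
s=manip.read_state(); print(s["eef_pos"],s["eef_rot"],s["finger_gap"],s["finger_force"],s["wrist_force"],s["joints"])
p=s["eef_pos"]
for X in[(p[0]+1.7,p[1],p[2]-62.3),(p[0]+1.7,p[1],p[2]-11),(557.5,-166.5,120)]: print(((proj(c,X)-[290,60]+.5)*4-.5).round(0))
E
```

```text
[ 555.09184596 -166.75599529  241.27232883] [ 3.14091381e+00 -1.32285089e-03  3.13557822e+00] 35.412507414606125 24.984974563121796 [-0.87929933  0.5894494  -0.94718989] [-3.55107695e-01  3.48111421e-01  1.39275250e+00  1.88091149e-04
  1.40220399e+00 -1.91992083e+00]
[250. 406.]
[251. 340.]
[247. 479.]
```

View pics/m3.png

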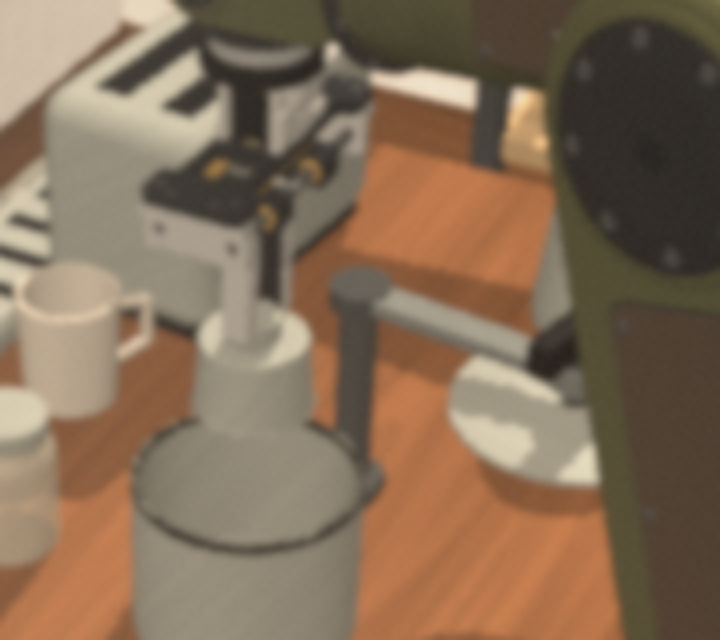

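>>> jog_arm:
  series:
    - [0,0,-0.25,0,0,0,1]
    - [0,0,-0.5,0,0,0,1]
    - [0,0,-0.75,0,0,0,1]
    - [0,0,-1,0,0,0,1]
    - [0,0,-1,0,0,0,1]

```text
clock: 17.07
eef_pos: [552.8, -164.5, 116.7]
eef_rot: [3.138, -0.008, 3.138]
wrist_force: [-0.6, 1.3, -2.1]
finger_gap: 35.2
finger_force: 25.0
```

>>> jog_arm:
  series:
    - [0,0,-0.15,0,0,0,1]
    - [0,0,-0.3,0,0,0,1]
    - [0,0,-0.36,0,0,0,1]
    - [0,0,-0.36,0,0,0,1]
    - [0,0,-0.36,0,0,0,1]

```text
clock: 17.48
eef_pos: [555.8, -166.5, 80.4]
eef_rot: [-3.141, 0.001, 3.137]
wrist_force: [-0.5, -0.2, -1.4]
finger_gap: 35.5
finger_force: 25.0
```

>>> jog_arm:
  series:
    - [0,0,-0.04,0,0,0,1]
    - [0,0,-0.08,0,0,0,1]
    - [0,0,-0.08,0,0,0,1]
    - [0,0,-0.08,0,0,0,1]

```text
clock: 17.82
eef_pos: [555.6, -167.0, 70.0]
eef_rot: [-3.141, 0.001, 3.136]
wrist_force: [0.4, -1.3, 1.9]
finger_gap: 35.2
finger_force: 25.0
```

>>> jog_arm:
  series:
    - [0,0,0,0,0,0,0.3]
    - [0,0,0,0,0,0,0.3]
    - [0,0,0,0,0,0,0.3]
    - [0,0,0,0,0,0,0.3]
    - [0,0,0.3,0,0,0,0.3]
    - [0,0,0.6,0,0,0,0.3]
    - [0,0,0.9,0,0,0,0.3]
  grip_force: 10

```text
clock: 18.4
eef_pos: [554.9, -166.6, 178.6]
eef_rot: [3.141, -0.001, 3.137]
wrist_force: [0.5, -0.9, 0.5]
finger_gap: 65.9
finger_force: 0.0
```

>>> jog_arm:
  series:
    - [0,0,0.3,0,0,0,0.3]
    - [0,0,0.6,0,0,0,0.3]
    - [0,0,0.6,0,0,0,0.3]

```text
clock: 18.65
eef_pos: [556.9, -167.3, 257.0]
eef_rot: [-3.138, 0.01, 3.137]
wrist_force: [1.0, 0.5, -0.0]
finger_gap: 65.9
finger_force: 0.0
```

>>> jog_arm:
  series:
    - [0.186,0.85,0,0,0,0,0.3]
    - [0.186,0.85,0,0,0,0,0.3]
    - [0.186,0.85,0,0,0,0,0.3]

```text
clock: 18.9
eef_pos: [577.9, -61.7, 249.3]
eef_rot: [3.141, 0.0, 3.137]
wrist_force: [0.4, 0.4, -0.2]
finger_gap: 65.7
finger_force: 0.0
```

>>> jog_arm:
  series:
    - [0.1,0.85,0,0,0,0,0.3]
    - [0.1,0.85,0,0,0,0,0.3]
    - [0.1,0.85,0,0,0,0,0.3]
    - [0.1,0.85,0,0,0,0,0.3]

```text
clock: 19.23
eef_pos: [589.6, 41.0, 249.0]
eef_rot: [3.141, -0.0, 3.141]
wrist_force: [-0.6, -0.9, 0.4]
finger_gap: 66.1
finger_force: 0.0
```

```bash
python3 - <<'E'
from h import *
a=crop(shot("top"),222,165,266,125,3,"x.png"); b=crop(shot("side"),240,130,200,190,3,"x2.png")
b=cv2.resize(b,None,fx=.75,fy=.75)
b=b[:,:]
a=cv2.resize(a,None,fx=.75,fy=.75)
cv2.imwrite("pics/m4.png",np.vstack([np.pad(a,((0,0),(0,0),(0,0))),cv2.resize(np.zeros((1,1,3),np.uint8),(a.shape[1],5))])[:590]);cv2.imwrite("pics/m4b.png",b)
o=np.zeros((600,800,3),np.uint8);o[:a.shape[0],:a.shape[1]]=a;k=cv2.resize(b,None,fx=.72,fy=.72);o[285:285+k.shape[0],:k.shape[1]]=k;cv2.imwrite("pics/m4.png",o);print(a.shape,k.shape)
from cell import manip
s=manip.read_state(); print(s["eef_pos"],s["eef_rot"],s["clock"])
E
```

```text
(281, 598, 3) (308, 324, 3)
[589.50303657  37.51845652 249.12228572] [-3.14141412e+00 -4.04637010e-04  3.13796292e+00] 19.3333
```

View pics/m4.png

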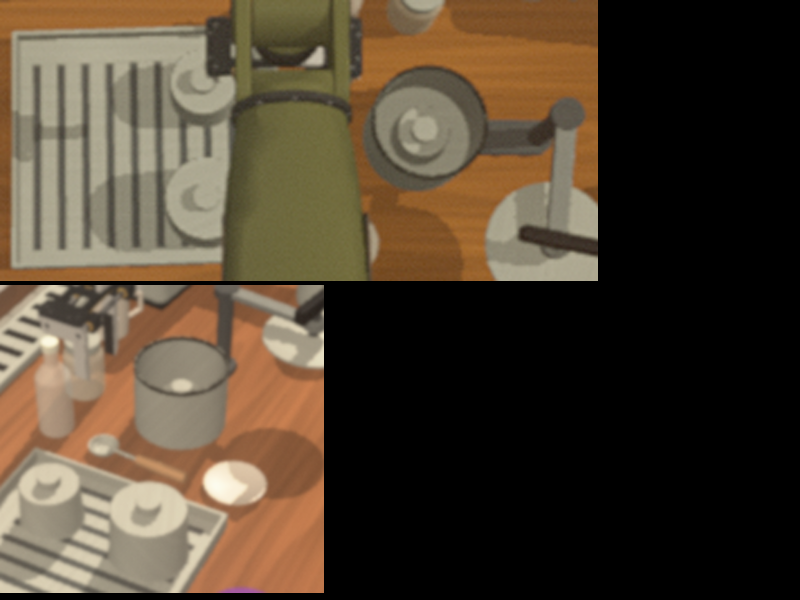

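```bash
python3 - <<'E'
from h import *
T,S=load("top"),load("side")
f=lambda x,y:(222+(x+.5)/2.25-.5,165+(y+.5)/2.25-.5)
g=lambda x,y:(240+(x+.5)/1.62-.5,130+(y-285+.5)/1.62-.5)
print("b top",onz(T,*f(425,129),75),"side",onz(S,*g(181,385),75))
print("c top",onz(T,*f(204,79),94),"side",onz(S,*g(49,482),94))
print("d top",onz(T,*f(206,194),115),"side",onz(S,*g(149,499),115))
print("post",onz(T,*f(567,112),172)); print("pot",onz(T,*f(430,122),120)) 
E
```

```text
b top [ 557.76461024 -166.21940929   75.        ] side [ 558.94429525 -171.6337957    75.        ]
c top [621.25571179 138.53185783  94.        ] side [612.79398305 147.1303319   94.        ]
d top [459.03196406 133.36500755 115.        ] side [456.17005689 126.36990013 115.        ]
post [ 562.28777298 -334.2122248   172.        ]
pot [ 558.3440387 -165.6030128  120.       ]
```

>>> jog_arm:
  series:
    - [0.26,0.85,0,0,0,0,0.3]
    - [0.26,0.85,0,0,0,0,0.3]
    - [0.26,0.85,0,0,0,0,0.3]
    - [0.26,0.85,0,0,0,0,0.3]
    - [0.26,0.85,0,0,0,0,0.3]

```text
clock: 19.75
eef_pos: [620.9, 138.7, 248.8]
eef_rot: [-3.141, -0.001, 3.137]
wrist_force: [-0.3, -1.0, 0.7]
finger_gap: 66.0
finger_force: 0.0
```

>>> jog_arm:
  series:
    - [0,0,-0.3,0,0,0,0.3]
    - [0,0,-0.6,0,0,0,0.3]
    - [0,0,-0.9,0,0,0,0.3]
    - [0,0,-1,0,0,0,0.3]
    - [0,0,-1,0,0,0,0.3]
    - [0,0,-1,0,0,0,0.3]

```text
clock: 20.25
eef_pos: [621.4, 138.2, 130.9]
eef_rot: [3.142, 0.001, 3.135]
wrist_force: [0.0, 0.2, 0.0]
finger_gap: 65.4
finger_force: 0.0
```

```bash
python3 - <<'E'
from cell import manip
s=manip.read_state(); print(s["eef_pos"],s["eef_rot"],s["clock"])
E
```

```text
[621.37848702 138.16963248 130.9150571 ] [3.14152493e+00 9.96124762e-04 3.13532949e+00] 20.25
```

>>> jog_arm:
  series:
    - [0,0.01,-0.15,0,0,0,0.3]
    - [0,0.01,-0.33,0,0,0,0.3]
    - [0,0.01,-0.33,0,0,0,0.3]
    - [0,0.01,-0.33,0,0,0,0.3]

```text
clock: 20.58
eef_pos: [621.4, 140.2, 91.7]
eef_rot: [3.141, 0.001, 3.136]
wrist_force: [0.1, -0.7, 0.2]
finger_gap: 65.7
finger_force: 0.0
```

>>> jog_arm:
  series:
    - [0,0,0,0,0,0,1]
    - [0,0,0,0,0,0,1]
    - [0,0,0,0,0,0,1]
    - [0,0,0,0,0,0,1]
    - [0,0,0,0,0,0,1]
    - [0,0,0,0,0,0,1]
    - [0,0,0,0,0,0,1]
    - [0,0,0,0,0,0,1]

```text
clock: 21.25
eef_pos: [621.0, 140.4, 90.2]
eef_rot: [-3.142, 0.001, 3.137]
wrist_force: [-0.9, -1.9, 3.3]
finger_gap: 35.7
finger_force: 10.0
```

>>> jog_arm:
  series:
    - [0,0,0,0,0,0,0.3]
    - [0,0,0,0,0,0,0.3]
    - [0,0,0,0,0,0,0.3]
    - [0,0,0,0,0,0,0.3]
    - [0,0,0,0,0,0,0.3]

```text
clock: 21.67
eef_pos: [620.7, 140.5, 89.7]
eef_rot: [-3.142, -0.0, 3.137]
wrist_force: [-0.6, 0.1, 0.2]
finger_gap: 64.0
finger_force: 0.0
```

>>> jog_arm:
  series:
    - [0,0,0,0,0,-0.5,0.3]
    - [0,0,0,0,0,-0.5,0.3]
    - [0,0,0,0,0,-0.5,0.3]
    - [0,0,0,0,0,-0.5,0.3]
    - [0,0,0,0,0,-0.5,0.3]
    - [0,0,0,0,0,-0.5,0.3]
    - [0,0,0,0,0,-0.5,0.3]

```text
clock: 22.25
eef_pos: [620.8, 140.5, 89.8]
eef_rot: [-3.142, -0.0, 2.344]
wrist_force: [0.1, -1.0, 0.7]
finger_gap: 65.7
finger_force: 0.0
```

>>> jog_arm:
  series:
    - [0,0,0,0,0,-0.5,0.3]
    - [0,0,0,0,0,-0.5,0.3]
    - [0,0,0,0,0,-0.5,0.3]
    - [0,0,0,0,0,-0.5,0.3]
    - [0,0,0,0,0,-0.5,0.3]
    - [0,0,0,0,0,-0.5,0.3]
    - [0,0,0,0,0,-0.5,0.3]

```text
clock: 22.83
eef_pos: [620.8, 140.5, 89.8]
eef_rot: [-3.141, -0.0, 1.558]
wrist_force: [0.6, 0.1, -0.5]
finger_gap: 65.7
finger_force: 0.0
```

>>> jog_arm:
  series:
    - [0,0,0,0,0,0,1]
    - [0,0,0,0,0,0,1]
    - [0,0,0,0,0,0,1]
    - [0,0,0,0,0,0,1]
    - [0,0,0,0,0,0,1]
    - [0,0,0,0,0,0,1]
    - [0,0,0,0,0,0,1]
    - [0,0,0,0,0,0,1]
  grip_force: 25

```text
clock: 23.5
eef_pos: [620.8, 140.4, 89.8]
eef_rot: [-3.142, 0.0, 1.566]
wrist_force: [0.0, -1.1, -0.9]
finger_gap: 35.5
finger_force: 25.0
```

>>> jog_arm:
  series:
    - [0,0,0.3,0,0,0,1]
    - [0,0,0.6,0,0,0,1]
    - [0,0,0.9,0,0,0,1]
    - [0,0,0.9,0,0,0,1]

```text
clock: 23.83
eef_pos: [622.9, 140.9, 205.7]
eef_rot: [3.131, -0.002, 1.566]
wrist_force: [0.4, -0.4, -0.4]
finger_gap: 35.2
finger_force: 25.0
```

>>> jog_arm:
  series:
    - [-0.05,-0.2,0.45,0,0,0,1]
    - [-0.1,-0.5,0.45,0,0,0,1]
    - [-0.175,-0.854,0.45,0,0,0,1]
    - [-0.175,-0.854,0.45,0,0,0,1]

```text
clock: 24.17
eef_pos: [599.2, 33.3, 253.1]
eef_rot: [3.14, 0.001, 1.563]
wrist_force: [0.1, 0.5, -1.0]
finger_gap: 35.0
finger_force: 25.0
```

>>> jog_arm:
  series:
    - [-0.06,-0.28,0,0,0,0,1]
    - [-0.12,-0.56,0,0,0,0,1]
    - [-0.175,-0.854,0,0,0,0,1]

```text
clock: 24.42
eef_pos: [578.2, -65.4, 251.4]
eef_rot: [-3.141, -0.0, 1.567]
wrist_force: [1.5, -0.9, -1.8]
finger_gap: 35.3
finger_force: 25.0
```

>>> jog_arm:
  series:
    - [-0.06,-0.28,0,0,0,0,1]
    - [-0.12,-0.56,0,0,0,0,1]
    - [-0.175,-0.854,0,0,0,0,1]
    - [-0.175,-0.854,0,0,0,0,1]
    - [-0.175,-0.854,0,0,0,0,1]

```text
clock: 24.83
eef_pos: [557.4, -168.4, 251.3]
eef_rot: [-3.141, -0.0, 1.563]
wrist_force: [-0.5, 1.2, -1.4]
finger_gap: 35.2
finger_force: 25.0
```

```bash
python3 - <<'E'
from cell import manip
s=manip.read_state(); print(s["eef_pos"],s["eef_rot"],s["clock"],s["finger_gap"])
E
```

```text
[ 557.35425041 -168.35193598  251.29221237] [-3.14094284e+00 -3.26169912e-04  1.56315810e+00] 24.8333 35.23085922552569
```

>>> jog_arm:
  series:
    - [0,0.005,-0.2,0,0,0,1]
    - [0,0.005,-0.4,0,0,0,1]
    - [0,0.005,-0.6,0,0,0,1]
    - [0,0.005,-0.7,0,0,0,1]
    - [0,0.005,-0.7,0,0,0,1]
    - [0,0.005,-0.7,0,0,0,1]

```text
clock: 25.33
eef_pos: [558.1, -165.8, 168.2]
eef_rot: [-3.141, -0.0, 1.567]
wrist_force: [-0.4, 0.2, -1.5]
finger_gap: 35.3
finger_force: 25.0
```

>>> jog_arm:
  series:
    - [0,0,-0.1,0,0,0,1]
    - [0,0,-0.2,0,0,0,1]
    - [0,0,-0.3,0,0,0,1]
    - [0,0,-0.4,0,0,0,1]
    - [0,0,-0.5,0,0,0,1]
    - [0,0,-0.55,0,0,0,1]
    - [0,0,-0.55,0,0,0,1]
    - [0,0,-0.55,0,0,0,1]

```text
clock: 26.0
eef_pos: [557.8, -166.4, 101.7]
eef_rot: [-3.141, -0.0, 1.566]
wrist_force: [0.4, -0.5, -1.1]
finger_gap: 35.3
finger_force: 25.0
```

>>> jog_arm:
  series:
    - [0,0,-0.04,0,0,0,1]
    - [0,0,-0.075,0,0,0,1]
    - [0,0,-0.075,0,0,0,1]
    - [0,0,-0.075,0,0,0,1]
    - [0,0,-0.075,0,0,0,1]

```text
clock: 26.42
eef_pos: [557.9, -166.4, 93.1]
eef_rot: [3.141, 0.0, 1.566]
wrist_force: [0.0, -0.9, -1.0]
finger_gap: 35.3
finger_force: 25.0
```

>>> jog_arm:
  series:
    - [0,0,-0.012,0,0,0,1]
    - [0,0,-0.012,0,0,0,1]
    - [0,0,-0.012,0,0,0,0.3]
    - [0,0,-0.012,0,0,0,0.3]
    - [0,0,-0.012,0,0,0,0.3]
    - [0,0,-0.012,0,0,0,0.3]
    - [0,0,0.4,0,0,0,0.3]
    - [0,0,0.8,0,0,0,0.3]
  grip_force: 10

```text
clock: 27.08
eef_pos: [556.7, -166.0, 173.9]
eef_rot: [-3.137, -0.002, 1.566]
wrist_force: [-0.2, -0.3, 0.8]
finger_gap: 65.5
finger_force: 0.0
```

>>> jog_arm:
  series:
    - [0,0,0.6,0,0,0,0.3]
    - [0,0,0.6,0,0,0,0.3]
    - [-0.3,0.8,0.6,0,0,0,0.3]
    - [-0.3,0.8,0.6,0,0,0,0.3]
    - [-0.3,0.8,0.6,0,0,0,0.3]
    - [-0.3,0.8,0.6,0,0,0,0.3]

```text
clock: 27.58
eef_pos: [520.8, -67.5, 247.4]
eef_rot: [3.141, -0.0, 1.569]
wrist_force: [-0.1, -1.5, 0.2]
finger_gap: 65.8
finger_force: 0.0
```

>>> jog_arm:
  series:
    - [-0.27,0.85,0,0,0,0,0.3]
    - [-0.27,0.85,0,0,0,0,0.3]
    - [-0.27,0.85,0,0,0,0,0.3]
    - [-0.27,0.85,0,0,0,0,0.3]
    - [-0.27,0.85,0,0,0,0,0.3]

```text
clock: 28.0
eef_pos: [489.5, 32.0, 247.0]
eef_rot: [3.141, 0.0, 1.568]
wrist_force: [0.2, -0.6, 0.4]
finger_gap: 65.6
finger_force: 0.0
```

```bash
python3 - <<'E'
from h import *
a=crop(shot("top"),222,165,266,125,3,"x.png"); b=crop(shot("side"),240,130,200,190,3,"x2.png")
k=cv2.resize(b,None,fx=.54,fy=.54);a=cv2.resize(a,None,fx=.75,fy=.75)
o=np.zeros((600,600,3),np.uint8);o[:a.shape[0],:a.shape[1]]=a;o[285:285+k.shape[0],:k.shape[1]]=k;cv2.imwrite("pics/m5.png",o)
from cell import manip
s=manip.read_state(); print(s["eef_pos"],s["eef_rot"],s["clock"])
E
```

```text
[489.78282985  30.77784343 246.7165575 ] [3.14155710e+00 2.02366535e-04 1.56531862e+00] 28.1
```

View pics/m5.png

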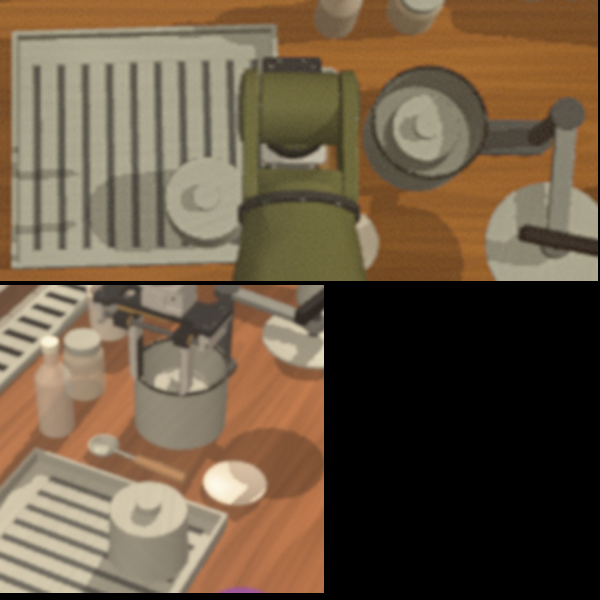

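>>> jog_arm:
  series:
    - [-0.26,0.85,0,0,0,0,0.3]
    - [-0.26,0.85,0,0,0,0,0.3]
    - [-0.26,0.85,0,0,0,0,0.3]
    - [-0.26,0.85,0,0,0,0,0.3]
    - [-0.26,0.85,0,0,0,0,0.3]

```text
clock: 28.52
eef_pos: [458.5, 133.4, 246.7]
eef_rot: [-3.142, 0.0, 1.566]
wrist_force: [0.2, -0.2, 0.3]
finger_gap: 65.6
finger_force: 0.0
```

>>> jog_arm:
  series:
    - [0,0,-0.3,0,0,0,0.3]
    - [0,0,-0.6,0,0,0,0.3]
    - [0,0,-0.85,0,0,0,0.3]
    - [0,0,-0.85,0,0,0,0.3]
    - [0,0,-0.85,0,0,0,0.3]
    - [0,0,-0.85,0,0,0,0.3]
    - [0,0,-0.85,0,0,0,0.3]

```text
clock: 29.1
eef_pos: [459.4, 133.3, 146.8]
eef_rot: [3.139, -0.001, 1.565]
wrist_force: [-0.8, 0.2, -1.1]
finger_gap: 65.8
finger_force: 0.0
```

>>> jog_arm:
  series:
    - [0,0,-0.15,0,0,0,0.3]
    - [0,0,-0.29,0,0,0,0.3]
    - [0,0,-0.29,0,0,0,0.3]
    - [0,0,-0.29,0,0,0,0.3]

```text
clock: 29.43
eef_pos: [458.6, 133.6, 111.0]
eef_rot: [3.141, -0.0, 1.566]
wrist_force: [-0.2, 0.2, 0.5]
finger_gap: 65.8
finger_force: 0.0
```

>>> jog_arm:
  series:
    - [0,0,0,0,0,0,1]
    - [0,0,0,0,0,0,1]
    - [0,0,0,0,0,0,1]
    - [0,0,0,0,0,0,1]
    - [0,0,0,0,0,0,1]
    - [0,0,0,0,0,0,1]
    - [0,0,0,0,0,0,1]
    - [0,0,0,0,0,0,1]

```text
clock: 30.1
eef_pos: [458.2, 133.7, 110.2]
eef_rot: [3.142, -0.0, 1.566]
wrist_force: [-3.7, 0.8, 5.9]
finger_gap: 35.2
finger_force: 10.0
```

>>> jog_arm:
  series:
    - [0,0,0,0,0,0,0.3]
    - [0,0,0,0,0,0,0.3]
    - [0,0,0,0,0,0,0.3]
    - [0,0,0,0,0,0,0.3]
    - [0,0,0,0,0,0,0.3]

```text
clock: 30.52
eef_pos: [458.2, 133.6, 109.9]
eef_rot: [-3.142, 0.0, 1.566]
wrist_force: [0.1, -0.2, 0.7]
finger_gap: 64.6
finger_force: 0.0
```

>>> jog_arm:
  series:
    - [0,0,0,0,0,0.5,0.3]
    - [0,0,0,0,0,0.5,0.3]
    - [0,0,0,0,0,0.5,0.3]
    - [0,0,0,0,0,0.5,0.3]
    - [0,0,0,0,0,0.5,0.3]
    - [0,0,0,0,0,0.5,0.3]
    - [0,0,0,0,0,0.5,0.3]

```text
clock: 31.1
eef_pos: [458.2, 133.6, 109.9]
eef_rot: [-3.142, 0.0, 2.359]
wrist_force: [0.4, 0.6, 0.1]
finger_gap: 65.9
finger_force: 0.0
```

>>> jog_arm:
  series:
    - [0,0,0,0,0,0.5,0.3]
    - [0,0,0,0,0,0.5,0.3]
    - [0,0,0,0,0,0.5,0.3]
    - [0,0,0,0,0,0.5,0.3]
    - [0,0,0,0,0,0.5,0.3]
    - [0,0,0,0,0,0.5,0.3]
    - [0,0,0,0,0,0.5,0.3]

```text
clock: 31.68
eef_pos: [458.2, 133.6, 109.9]
eef_rot: [-3.142, 0.0, -3.139]
wrist_force: [-0.1, 0.6, -0.8]
finger_gap: 65.7
finger_force: 0.0
```

>>> jog_arm:
  series:
    - [0,0,0,0,0,0,1]
    - [0,0,0,0,0,0,1]
    - [0,0,0,0,0,0,1]
    - [0,0,0,0,0,0,1]
    - [0,0,0,0,0,0,1]
    - [0,0,0,0,0,0,1]
    - [0,0,0,0,0,0,1]
    - [0,0,0,0,0,0,1]
  grip_force: 30

```text
clock: 32.35
eef_pos: [458.3, 133.6, 110.0]
eef_rot: [-3.142, 0.0, 3.136]
wrist_force: [-0.2, -0.6, 0.5]
finger_gap: 35.0
finger_force: 30.0
```

```bash
python3 - <<'E'
from h import *
T,S=load("top"),load("side")
f=lambda x,y:(222+(x+.5)/2.25-.5,165+(y+.5)/2.25-.5)
g=lambda x,y:(240+(x+.5)/1.62-.5,130+(y-285+.5)/1.62-.5)
print("c foot",onz(T,*f(427,126),96), "c disc",onz(T,*f(424,129),80))
E
```

```text
c foot [ 557.72922188 -165.52094363   96.        ] c disc [ 556.74962917 -164.01835032   80.        ]
```

>>> jog_arm:
  series:
    - [0,0,0.3,0,0,0,1]
    - [0,0,0.6,0,0,0,1]
    - [0,0,0.9,0,0,0,1]
    - [0,0,0.9,0,0,0,1]

```text
clock: 32.68
eef_pos: [460.2, 134.1, 224.3]
eef_rot: [3.14, 0.009, 3.137]
wrist_force: [-0.1, 1.1, -0.2]
finger_gap: 35.2
finger_force: 30.0
```

>>> jog_arm:
  series:
    - [0.05,-0.2,0.45,0,0,0,1]
    - [0.15,-0.5,0.45,0,0,0,1]
    - [0.276,-0.833,0.45,0,0,0,1]
    - [0.276,-0.833,0.45,0,0,0,1]

```text
clock: 33.02
eef_pos: [492.6, 29.5, 272.3]
eef_rot: [-3.141, 0.001, 3.134]
wrist_force: [-0.9, 0.1, -3.0]
finger_gap: 35.0
finger_force: 30.0
```

>>> jog_arm:
  series:
    - [0.09,-0.28,0,0,0,0,1]
    - [0.18,-0.56,0,0,0,0,1]
    - [0.276,-0.833,0,0,0,0,1]

```text
clock: 33.27
eef_pos: [524.5, -67.7, 271.2]
eef_rot: [3.141, -0.001, 3.137]
wrist_force: [0.9, 0.7, -1.8]
finger_gap: 35.0
finger_force: 30.0
```

>>> jog_arm:
  series:
    - [0.09,-0.28,0,0,0,0,1]
    - [0.18,-0.56,0,0,0,0,1]
    - [0.276,-0.833,0,0,0,0,1]
    - [0.276,-0.833,0,0,0,0,1]
    - [0.276,-0.833,0,0,0,0,1]
    - [0.276,-0.833,0,0,0,0,1]

```text
clock: 33.77
eef_pos: [557.3, -165.8, 271.1]
eef_rot: [3.141, -0.001, 3.136]
wrist_force: [0.1, 0.2, -1.5]
finger_gap: 35.0
finger_force: 30.0
```

>>> jog_arm:
  series:
    - [0,0,-0.2,0,0,0,1]
    - [0,0,-0.4,0,0,0,1]
    - [0,0,-0.5,0,0,0,1]
    - [0,0,-0.6,0,0,0,1]
    - [0,0,-0.7,0,0,0,1]
    - [0,0,-0.7,0,0,0,1]
    - [0,0,-0.7,0,0,0,1]

```text
clock: 34.35
eef_pos: [557.7, -166.1, 188.1]
eef_rot: [3.142, -0.0, 3.137]
wrist_force: [-0.0, 0.0, -1.2]
finger_gap: 35.2
finger_force: 30.0
```

>>> jog_arm:
  series:
    - [0,0,-0.1,0,0,0,1]
    - [0,0,-0.2,0,0,0,1]
    - [0,0,-0.3,0,0,0,1]
    - [0,0,-0.4,0,0,0,1]
    - [0,0,-0.5,0,0,0,1]
    - [0,0,-0.54,0,0,0,1]
    - [0,0,-0.54,0,0,0,1]
    - [0,0,-0.54,0,0,0,1]

```text
clock: 35.02
eef_pos: [557.6, -166.3, 123.1]
eef_rot: [3.142, -0.0, 3.137]
wrist_force: [-0.2, -0.7, -1.4]
finger_gap: 35.1
finger_force: 30.0
```

>>> jog_arm:
  series:
    - [0,0,-0.04,0,0,0,1]
    - [0,0,-0.08,0,0,0,1]
    - [0,0,-0.085,0,0,0,1]
    - [0,0,-0.085,0,0,0,1]
    - [0,0,-0.085,0,0,0,1]

```text
clock: 35.43
eef_pos: [557.6, -166.3, 113.0]
eef_rot: [-3.142, 0.0, 3.137]
wrist_force: [-0.1, 0.3, -0.9]
finger_gap: 35.2
finger_force: 30.0
```

>>> jog_arm:
  series:
    - [0,0,0,0,0,0,0.3]
    - [0,0,0,0,0,0,0.3]
    - [0,0,0,0,0,0,0.3]
    - [0,0,0,0,0,0,0.3]
    - [0,0,0.4,0,0,0,0.1]
    - [0,0,0.8,0,0,0,0.1]
    - [0,0,1,0,0,0,0.1]
  grip_force: 40

```text
clock: 36.02
eef_pos: [557.4, -166.2, 235.4]
eef_rot: [-3.141, 0.001, 3.137]
wrist_force: [0.4, -0.4, 0.4]
finger_gap: 78.0
finger_force: 0.0
```

>>> jog_arm:
  series:
    - [0,0,0.7,0,0,-0.2,0.1]
    - [0,0,0.7,0,0,-0.2,0.1]
    - [-1,0,0.7,0,0,-0.2,0.1]
    - [-1,0,0.7,0,0,-0.2,0.1]
    - [-1,0,0.7,0,0,-0.2,0.1]
    - [-1,0,0.7,0,0,-0.2,0.1]

```text
clock: 36.52
eef_pos: [433.4, -166.0, 317.8]
eef_rot: [-3.141, 0.001, 2.821]
wrist_force: [-0.4, -0.8, 1.3]
finger_gap: 84.9
finger_force: 0.0
```

```bash
python3 - <<'E'
from h import *
a=crop(shot("top"),340,165,190,140,2,"x.png"); b=crop(shot("side"),310,90,160,150,2,"x2.png")
a=a; o=np.zeros((590,400,3),np.uint8);o[:280,:380]=a;o[285:585,:320]=b;cv2.imwrite("pics/m6.png",o)
from cell import manip
s=manip.read_state(); print(s["eef_pos"],s["eef_rot"],s["clock"])
E
```

```text
[ 437.20353379 -166.4058086   317.90244652] [-3.14138955e+00  2.13629928e-03  2.82158720e+00] 36.6167
```

View pics/m6.png

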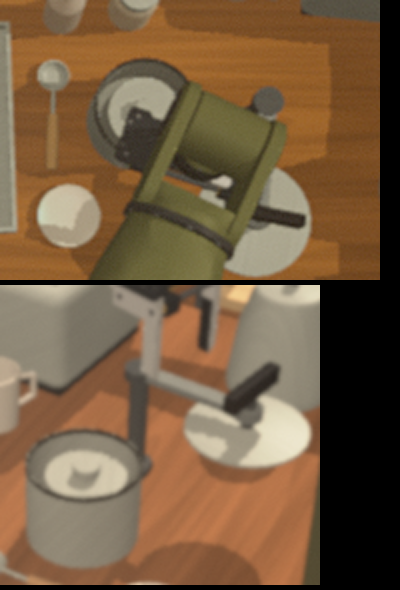

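>>> jog_arm:
  series:
    - [-0.39,-0.8,0,0,0,-0.5,0.3]
    - [-0.39,-0.8,0,0,0,-0.5,0.3]
    - [-0.39,-0.8,0,0,0,-0.5,0.3]
    - [-0.39,-0.8,0,0,0,-0.5,0.3]
    - [-0.39,-0.8,0,0,0,-0.5,0.3]
    - [-0.39,-0.8,0,0,0,-0.5,0.3]
    - [-0.39,-0.8,0,0,0,-0.5,0.3]

```text
clock: 37.2
eef_pos: [391.8, -262.8, 316.6]
eef_rot: [-3.141, -0.0, 2.03]
wrist_force: [-0.1, -0.5, 0.6]
finger_gap: 65.3
finger_force: 0.0
```

>>> jog_arm:
  series:
    - [0,-0.447,0,0,0,-0.439,0.45]
    - [0,-0.447,0,0,0,-0.439,0.45]
    - [0,-0.447,0,0,0,-0.439,0.45]
    - [0,-0.447,0,0,0,-0.439,0.45]
    - [0,-0.447,0,0,0,-0.439,0.45]
    - [0,-0.447,0,0,0,-0.439,0.45]
    - [0,-0.447,0,0,0,-0.439,0.45]

```text
clock: 37.78
eef_pos: [391.8, -316.3, 316.5]
eef_rot: [-3.141, -0.0, 1.345]
wrist_force: [0.4, -0.4, 0.4]
finger_gap: 51.6
finger_force: 0.0
```

```bash
python3 - <<'E'
from h import *
S=load("side");T=load("top")
for X in[(557.6,-166.3,117),(557.6,-166.3,101),(557.6,-166.3,120)]: print("side",((proj(S,X)-[310,90]+.5)*2-.5+[0,285]).round(0))
from cell import manip
s=manip.read_state(); print(s["eef_pos"],s["eef_rot"],s["clock"],s["finger_gap"])
E
```

```text
side [ 83. 466.]
side [ 83. 476.]
side [ 83. 464.]
[ 391.77694673 -316.28128674  316.50566137] [-3.14113811e+00 -3.60616790e-04  1.34473305e+00] 37.7833 51.56087785785573
```

>>> jog_arm:
  series:
    - [-0.01,0,-0.3,0,0,0,0.45]
    - [-0.01,0,-0.6,0,0,0,0.45]
    - [-0.01,0,-0.93,0,0,0,0.45]
    - [-0.01,0,-0.93,0,0,0,0.45]
    - [-0.01,0,-0.93,0,0,0,0.45]
    - [-0.01,0,-0.93,0,0,0,0.45]
  grip_force: 40

```text
clock: 38.28
eef_pos: [390.6, -316.6, 207.5]
eef_rot: [3.14, 0.001, 1.349]
wrist_force: [-0.5, 0.9, -0.0]
finger_gap: 51.6
finger_force: 0.0
```

>>> jog_arm:
  series:
    - [0,0,0,0,0,0,1]
    - [0,0,0,0,0,0,1]
    - [0,0,0,0,0,0,1]
    - [0,0,0,0,0,0,1]
    - [0,0,0,0,0,0,1]
    - [0,0,0,0,0,0,1]
    - [0,0,0,0,0,0,1]
    - [0,0,0,0,0,0,1]

```text
clock: 38.95
eef_pos: [390.2, -316.1, 205.8]
eef_rot: [3.14, 0.0, 1.348]
wrist_force: [4.5, -0.8, -0.3]
finger_gap: 20.0
finger_force: 39.9
```

```bash
python3 - <<'E'
from cell import manip
import numpy as np
s=manip.read_state(); print(s["moment"],s["wrist_force"],s["finger_gap"],s["finger_force"],s["eef_pos"],s["eef_rot"])
P=np.array([562,-336.]);L=s["eef_pos"][:2];r=L-P;print(np.hypot(*r),np.arctan2(r[1],r[0]))
L0=L
for k in range(1,33):
    a=-.045*k;R=np.array([[np.cos(a),-np.sin(a)],[np.sin(a),np.cos(a)]]);Q=P+R@r
    q=np.round((Q-L0)/120,3);print([float(q[0]),float(q[1]),0,0,0,round(-.045*((k-1)%8+1)/1.5708,4),1],end=", ")
    if k%8==0: L0=Q;print(Q)
E
```

```text
[-0.23171089 -0.84536136  0.15554973] [ 4.53216409 -0.83151019 -0.34812252] 19.972236517259276 39.90596294403076 [ 390.24755195 -316.06401039  205.80499096] [3.13959461e+00 4.01696295e-04 1.34789780e+00]
172.90560168494855 3.026035797910785
[0.009, 0.064, 0, 0, 0, -0.0286, 1], [0.021, 0.128, 0, 0, 0, -0.0573, 1], [0.035, 0.191, 0, 0, 0, -0.0859, 1], [0.053, 0.254, 0, 0, 0, -0.1146, 1], [0.073, 0.315, 0, 0, 0, -0.1432, 1], [0.096, 0.376, 0, 0, 0, -0.1719, 1], [0.122, 0.435, 0, 0, 0, -0.2005, 1], [0.15, 0.494, 0, 0, 0, -0.2292, 1], [ 408.28036486 -256.8380087 ]
[0.031, 0.057, 0, 0, 0, -0.0286, 1], [0.064, 0.112, 0, 0, 0, -0.0573, 1], [0.1, 0.166, 0, 0, 0, -0.0859, 1], [0.139, 0.219, 0, 0, 0, -0.1146, 1], [0.179, 0.269, 0, 0, 0, -0.1432, 1], [0.222, 0.318, 0, 0, 0, -0.1719, 1], [0.267, 0.364, 0, 0, 0, -0.2005, 1], [0.315, 0.409, 0, 0, 0, -0.2292, 1], [ 446.02101153 -207.76107718]
[0.049, 0.042, 0, 0, 0, -0.0286, 1], [0.1, 0.083, 0, 0, 0, -0.0573, 1], [0.153, 0.12, 0, 0, 0, -0.0859, 1], [0.207, 0.156, 0, 0, 0, -0.1146, 1], [0.263, 0.189, 0, 0, 0, -0.1432, 1], [0.32, 0.219, 0, 0, 0, -0.1719, 1], [0.379, 0.247, 0, 0, 0, -0.2005, 1], [0.438, 0.272, 0, 0, 0, -0.2292, 1], [ 498.63090129 -175.12519022]
[0.061, 0.022, 0, 0, 0, -0.0286, 1], [0.123, 0.042, 0, 0, 0, -0.0573, 1], [0.185, 0.059, 0, 0, 0, -0.0859, 1], [0.249, 0.073, 0, 0, 0, -0.1146, 1], [0.312, 0.084, 0, 0, 0, -0.1432, 1], [0.377, 0.092, 0, 0, 0, -0.1719, 1], [0.441, 0.098, 0, 0, 0, -0.2005, 1], [0.506, 0.1, 0, 0, 0, -0.2292, 1], [ 559.36511207 -163.11447585]
```

```bash
python3 - <<'E'
import numpy as np
P=np.array([559,-337.]);L=np.array([390.2,-316.1]);r=L-P;print(np.hypot(*r),np.arctan2(r[1],r[0]))
L0=L
for k in range(1,33):
    a=-.045*k;R=np.array([[np.cos(a),-np.sin(a)],[np.sin(a),np.cos(a)]]);Q=P+R@r
    q=np.round((Q-L0)/120,3);print([float(q[0]),float(q[1])],end=", ")
    if k%8==0: L0=Q;print(Q)
E
```

```text
170.0889473187485 3.018404434565484
[0.009, 0.063], [0.021, 0.126], [0.036, 0.188], [0.054, 0.249], [0.074, 0.309], [0.097, 0.369], [0.123, 0.427], [0.152, 0.484], [ 408.38314764 -257.97586581]
[0.031, 0.056], [0.064, 0.11], [0.1, 0.163], [0.138, 0.214], [0.179, 0.263], [0.221, 0.311], [0.266, 0.356], [0.312, 0.4], [ 445.87633257 -209.98312763]
[0.049, 0.041], [0.099, 0.08], [0.151, 0.117], [0.205, 0.152], [0.26, 0.184], [0.316, 0.213], [0.374, 0.24], [0.433, 0.264], [ 497.87269029 -178.27475939]
[0.06, 0.022], [0.121, 0.04], [0.183, 0.057], [0.245, 0.07], [0.308, 0.08], [0.371, 0.088], [0.435, 0.093], [0.499, 0.095], [ 557.70595744 -166.91597531]
```

>>> jog_arm:
  series:
    - [0.009,0.063,0,0,0,-0.0286,1]
    - [0.021,0.126,0,0,0,-0.0573,1]
    - [0.036,0.188,0,0,0,-0.0859,1]
    - [0.054,0.249,0,0,0,-0.1146,1]
    - [0.074,0.309,0,0,0,-0.1432,1]
    - [0.097,0.369,0,0,0,-0.1719,1]
    - [0.123,0.427,0,0,0,-0.2005,1]
    - [0.152,0.484,0,0,0,-0.2292,1]

```text
clock: 39.62
eef_pos: [408.4, -257.9, 205.8]
eef_rot: [3.14, 0.0, 0.985]
wrist_force: [5.4, -3.3, 0.3]
finger_gap: 19.2
finger_force: 39.9
```

>>> jog_arm:
  series:
    - [0.031,0.056,0,0,0,-0.0286,1]
    - [0.064,0.11,0,0,0,-0.0573,1]
    - [0.1,0.163,0,0,0,-0.0859,1]
    - [0.138,0.214,0,0,0,-0.1146,1]
    - [0.179,0.263,0,0,0,-0.1432,1]
    - [0.221,0.311,0,0,0,-0.1719,1]
    - [0.266,0.356,0,0,0,-0.2005,1]
    - [0.312,0.4,0,0,0,-0.2292,1]

```text
clock: 40.28
eef_pos: [445.8, -210.0, 205.8]
eef_rot: [3.14, -0.0, 0.625]
wrist_force: [2.8, -4.7, 0.5]
finger_gap: 19.4
finger_force: 39.9
```

>>> jog_arm:
  series:
    - [0.049,0.041,0,0,0,-0.0286,1]
    - [0.099,0.08,0,0,0,-0.0573,1]
    - [0.151,0.117,0,0,0,-0.0859,1]
    - [0.205,0.152,0,0,0,-0.1146,1]
    - [0.26,0.184,0,0,0,-0.1432,1]
    - [0.316,0.213,0,0,0,-0.1719,1]
    - [0.374,0.24,0,0,0,-0.2005,1]
    - [0.433,0.264,0,0,0,-0.2292,1]

```text
clock: 40.95
eef_pos: [497.7, -178.3, 205.8]
eef_rot: [3.141, -0.001, 0.265]
wrist_force: [0.2, -3.1, 1.7]
finger_gap: 19.9
finger_force: 39.9
```

>>> jog_arm:
  series:
    - [0.06,0.022,0,0,0,-0.0286,1]
    - [0.121,0.04,0,0,0,-0.0573,1]
    - [0.183,0.057,0,0,0,-0.0859,1]
    - [0.245,0.07,0,0,0,-0.1146,1]
    - [0.308,0.08,0,0,0,-0.1432,1]
    - [0.371,0.088,0,0,0,-0.1719,1]

```text
clock: 41.45
eef_pos: [542.2, -167.7, 205.8]
eef_rot: [3.141, -0.0, -0.005]
wrist_force: [-1.0, -2.7, 3.0]
finger_gap: 19.8
finger_force: 39.9
```

Small forces. Now I'll creep to the stop.

>>> jog_arm:
  series:
    - [0.064,0.005,0,0,0,-0.0286,1]
    - [0.12,0.007,0,0,0,-0.054,1]
    - [0.12,0.007,0,0,0,-0.054,1]
    - [0.12,0.007,0,0,0,-0.054,1]

```text
clock: 41.78
eef_pos: [556.4, -166.8, 205.8]
eef_rot: [3.141, -0.001, -0.086]
wrist_force: [2.2, -0.3, 4.5]
finger_gap: 19.5
finger_force: 39.9
```

>>> jog_arm:
  series:
    - [0.01,0,0,0,0,-0.006,1]
    - [0.02,0,0,0,0,-0.01,1]
    - [0.02,0,0,0,0,-0.01,1]
    - [0.02,0,0,0,0,-0.01,1]

```text
clock: 42.12
eef_pos: [558.5, -166.8, 205.7]
eef_rot: [3.141, -0.001, -0.103]
wrist_force: [0.4, -1.2, 4.2]
finger_gap: 19.9
finger_force: 39.9
```

>>> jog_arm:
  series:
    - [0.01,0,0,0,0,-0.006,1]
    - [0.025,0,0,0,0,-0.01,1]
    - [0.025,0,0,0,0,-0.01,1]
    - [0.025,0,0,0,0,-0.01,1]

```text
clock: 42.45
eef_pos: [559.2, -166.9, 205.6]
eef_rot: [3.141, 0.006, -0.119]
wrist_force: [-20.0, 0.2, 13.3]
finger_gap: 19.8
finger_force: 39.9
```

>>> jog_arm:
  series:
    - [0.01,0,0,0,0,0,1]
    - [0.02,0,0,0,0,0,1]
    - [0.02,0,0,0,0,0,1]

```text
clock: 42.7
eef_pos: [559.8, -166.9, 205.5]
eef_rot: [3.141, 0.011, -0.119]
wrist_force: [-36.8, 1.9, 19.7]
finger_gap: 19.6
finger_force: 40.0
```

>>> jog_arm:
  series:
    - [-0.028,0,0,0,0,0,1]
    - [-0.028,0,0,0,0,0,1]
    - [-0.028,0,0,0,0,0,1]
    - [-0.028,0,0,0,0,0,1]

```text
clock: 43.03
eef_pos: [559.2, -166.9, 205.6]
eef_rot: [3.142, 0.003, -0.119]
wrist_force: [-11.2, 0.0, 9.3]
finger_gap: 19.8
finger_force: 40.0
```

>>> jog_arm:
  series:
    - [0,0,0,0,0,0,0.4]
    - [0,0,0,0,0,0,0.4]
    - [0,0,0,0,0,0,0.4]
    - [0,0,0,0,0,0,0.4]
    - [0,0,0,0,0,0,0.4]
    - [0,0,0.45,0,0,0,0.4]
    - [0,0,0.45,0,0,0,0.4]
    - [0,0,0.45,0,0,0,0.4]

```text
clock: 43.7
eef_pos: [561.5, -167.0, 262.9]
eef_rot: [3.14, -0.005, -0.119]
wrist_force: [-0.3, 1.1, 0.3]
finger_gap: 56.4
finger_force: 0.0
```

>>> jog_arm:
  series:
    - [0,0,0,0,0,0.5,0.4]
    - [0,0,0,0,0,0.5,0.4]
    - [0,0,0,0,0,0.5,0.4]
    - [0,0,0,0,0,0.5,0.4]
    - [0,0,0,0,0,0.5,0.4]
    - [0,0,0,0,0,0.5,0.4]
    - [0,0,0,0,0,0.5,0.4]

```text
clock: 44.28
eef_pos: [560.3, -166.6, 258.1]
eef_rot: [-3.14, 0.001, 0.674]
wrist_force: [-0.4, -0.8, -0.5]
finger_gap: 56.7
finger_force: 0.0
```

>>> jog_arm:
  series:
    - [0,0,0,0,0,0.5,0.4]
    - [0,0,0,0,0,0.5,0.4]
    - [0,0,0,0,0,0.5,0.4]
    - [0,0,0,0,0,0.5,0.4]
    - [0,0,0,0,0,0.5,0.4]
    - [0,0,0,0,0,0.5,0.4]
    - [0,0,0,0,0,0.5,0.4]

```text
clock: 44.87
eef_pos: [560.3, -166.6, 258.1]
eef_rot: [-3.14, -0.0, 1.46]
wrist_force: [-0.1, 0.4, 0.2]
finger_gap: 56.6
finger_force: 0.0
```

>>> jog_arm:
  series:
    - [0,0,0,0,0,0.5,0.4]
    - [0,0,0,0,0,0.5,0.4]
    - [0,0,0,0,0,0.5,0.4]
    - [0,0,0,0,0,0.5,0.4]
    - [0,0,0,0,0,0.5,0.4]
    - [0,0,0,0,0,0.5,0.4]
    - [0,0,0,0,0,0.5,0.4]

```text
clock: 45.45
eef_pos: [560.3, -166.7, 258.1]
eef_rot: [-3.141, -0.001, 2.245]
wrist_force: [-0.2, -0.2, -0.4]
finger_gap: 56.3
finger_force: 0.0
```

>>> jog_arm:
  series:
    - [0,0,0,0,0,0.5,0.4]
    - [0,0,0,0,0,0.5,0.4]
    - [0,0,0,0,0,0.5,0.4]
    - [0,0,0,0,0,0.5,0.4]
    - [0,0,0,0,0,0.5,0.4]
    - [0,0,0,0,0,0.5,0.4]
    - [0,0,0,0,0,0.5,0.4]

```text
clock: 46.03
eef_pos: [560.3, -166.6, 258.1]
eef_rot: [3.141, -0.001, 3.03]
wrist_force: [-0.1, -0.4, 0.7]
finger_gap: 56.4
finger_force: 0.0
```

```bash
python3 - <<'E'
from h import *
a=crop(shot("side"),290,80,190,150,4,"m7.png")
from cell import manip
s=manip.read_state(); print(s["eef_pos"],s["eef_rot"],s["joints"],s["clock"],s["finger_gap"])
E
```

```text
[ 560.33068732 -166.64457684  258.13866454] [ 3.14122336e+00 -1.44097382e-03  3.02848260e+00] [-3.51731011e-01  3.50063833e-01  1.35149229e+00  1.83901080e-05
  1.44152396e+00 -1.80941940e+00] 46.0833 56.54210850849945
```

View pics/m7.png

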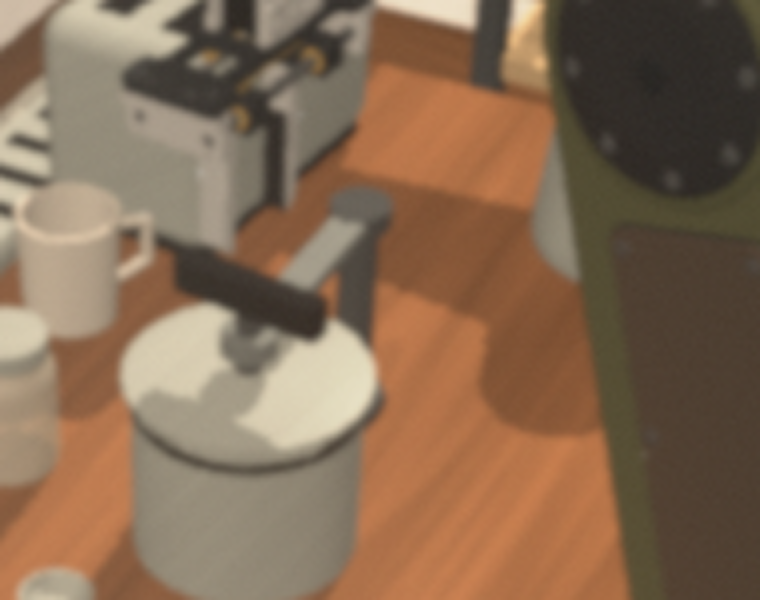

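>>> jog_arm:
  series:
    - [-0.015,0,-0.2,0,0,-0.003,0.4]
    - [-0.015,0,-0.43,0,0,-0.003,0.4]
    - [-0.015,0,-0.43,0,0,-0.003,0.4]
    - [-0.015,0,-0.43,0,0,-0.003,0.4]
    - [-0.015,0,-0.43,0,0,-0.003,0.4]
  grip_force: 50

```text
clock: 46.5
eef_pos: [559.1, -166.9, 208.9]
eef_rot: [-3.141, 0.001, 3.017]
wrist_force: [-0.3, 0.2, 0.4]
finger_gap: 56.2
finger_force: 0.0
```

>>> jog_arm:
  series:
    - [0,0,0,0,0,0,1]
    - [0,0,0,0,0,0,1]
    - [0,0,0,0,0,0,1]
    - [0,0,0,0,0,0,1]
    - [0,0,0,0,0,0,1]
    - [0,0,0,0,0,0,1]
    - [0,0,0,0,0,0,1]
    - [0,0,0,0,0,0,1]

```text
clock: 47.17
eef_pos: [558.8, -166.8, 207.9]
eef_rot: [-3.141, 0.0, 3.018]
wrist_force: [-0.7, -1.3, 1.8]
finger_gap: 19.3
finger_force: 50.0
```

>>> jog_arm:
  series:
    - [0,0,-0.001,0,0,-0.04,1]
    - [0,0,-0.002,0,0,-0.08,1]
    - [0,0,-0.004,0,0,-0.12,1]
    - [0,0,-0.006,0,0,-0.16,1]
    - [0,0,-0.008,0,0,-0.2,1]
    - [0,0,-0.008,0,0,-0.2,1]

```text
clock: 47.67
eef_pos: [558.8, -167.0, 206.9]
eef_rot: [-3.141, 0.0, 2.701]
wrist_force: [-0.7, -0.3, 1.6]
finger_gap: 19.5
finger_force: 50.0
```

```bash
cat > st.py <<'E'
from cell import manip
s=manip.read_state(); print(s["moment"].round(2),s["wrist_force"].round(1),s["finger_gap"].round(1),s["eef_pos"].round(1),s["eef_rot"].round(4),s["joints"][5].round(3),s["clock"])
E
python3 st.py
```

```text
Traceback (most recent call last):
  File "st.py", line 2, in <module>
    s=manip.read_state(); print(s["moment"].round(2),s["wrist_force"].round(1),s["finger_gap"].round(1),s["eef_pos"].round(1),s["eef_rot"].round(4),s["joints"][5].round(3),s["clock"])
                                                                               ^^^^^^^^^^^^^^^^^^^^^
AttributeError: 'float' object has no attribute 'round'
```

>>> jog_arm:
  series:
    - [0,0,-0.002,0,0,-0.06,1]
    - [0,0,-0.005,0,0,-0.12,1]
    - [0,0,-0.007,0,0,-0.18,1]
    - [0,0,-0.009,0,0,-0.24,1]
    - [0,0,-0.012,0,0,-0.3,1]
    - [0,0,-0.014,0,0,-0.36,1]
    - [0,0,-0.016,0,0,-0.4,1]
    - [0,0,-0.016,0,0,-0.4,1]

```text
clock: 48.33
eef_pos: [558.6, -167.2, 205.0]
eef_rot: [-3.141, 0.0, 2.074]
wrist_force: [-3.0, -3.5, 1.6]
finger_gap: 19.3
finger_force: 50.0
```

>>> jog_arm:
  series:
    - [0,0,-0.002,0,0,-0.06,1]
    - [0,0,-0.005,0,0,-0.12,1]
    - [0,0,-0.007,0,0,-0.18,1]
    - [0,0,-0.009,0,0,-0.24,1]
    - [0,0,-0.012,0,0,-0.3,1]
    - [0,0,-0.014,0,0,-0.36,1]
    - [0,0,-0.016,0,0,-0.4,1]
    - [0,0,-0.016,0,0,-0.4,1]

```text
clock: 49.0
eef_pos: [558.3, -167.2, 203.1]
eef_rot: [-3.141, 0.001, 1.447]
wrist_force: [-5.1, -4.4, 3.3]
finger_gap: 19.6
finger_force: 50.0
```

```bash
sed -i 's/s\["finger_gap"\].round(1)/s["finger_gap"]/' st.py; python3 st.py
```

```text
[-0.8   0.94 -0.1 ] [-5.1 -4.4  3.3] 19.625958773517794 [ 558.3 -167.2  203.1] [-3.1408e+00  8.0000e-04  1.4469e+00] -0.229 49.0
```

>>> jog_arm:
  series:
    - [0,0,-0.002,0,0,-0.06,1]
    - [0,0,-0.005,0,0,-0.12,1]
    - [0,0,-0.007,0,0,-0.18,1]
    - [0,0,-0.009,0,0,-0.24,1]
    - [0,0,-0.012,0,0,-0.3,1]
    - [0,0,-0.014,0,0,-0.36,1]
    - [0,0,-0.016,0,0,-0.4,1]
    - [0,0,-0.016,0,0,-0.4,1]

```text
clock: 49.67
eef_pos: [558.1, -167.1, 201.2]
eef_rot: [-3.141, 0.001, 0.819]
wrist_force: [-6.8, -2.6, 4.7]
finger_gap: 19.7
finger_force: 50.0
```

>>> jog_arm:
  series:
    - [0,0,-0.002,0,0,-0.06,1]
    - [0,0,-0.005,0,0,-0.12,1]
    - [0,0,-0.007,0,0,-0.18,1]
    - [0,0,-0.009,0,0,-0.24,1]
    - [0,0,-0.012,0,0,-0.3,1]
    - [0,0,-0.014,0,0,-0.36,1]
    - [0,0,-0.016,0,0,-0.4,1]
    - [0,0,-0.016,0,0,-0.4,1]

```text
clock: 50.33
eef_pos: [558.0, -166.9, 199.3]
eef_rot: [-3.141, 0.002, 0.19]
wrist_force: [-8.3, -0.9, 6.4]
finger_gap: 19.5
finger_force: 50.0
```

>>> jog_arm:
  series:
    - [0,0,-0.002,0,0,-0.05,1]
    - [0,0,-0.004,0,0,-0.1,1]
    - [0,0,-0.006,0,0,-0.15,1]
    - [0,0,-0.008,0,0,-0.2,1]
    - [0,0,-0.01,0,0,-0.25,1]
    - [0,0,-0.012,0,0,-0.3,1]
    - [0,0,-0.012,0,0,-0.3,1]

```text
clock: 50.92
eef_pos: [558.0, -166.7, 197.9]
eef_rot: [3.141, 0.002, -0.282]
wrist_force: [-9.0, -0.4, 6.6]
finger_gap: 19.7
finger_force: 50.0
```

```bash
python3 st.py
```

```text
[ 0.05  1.89 -0.15] [-9.  -0.4  6.6] 19.658082905165365 [ 558.  -166.7  197.9] [ 3.1414e+00  1.9000e-03 -2.8160e-01] 1.499 50.9167
```

>>> jog_arm:
  series:
    - [-0.004,0,-0.001,0,0,-0.03,1]
    - [-0.008,0,-0.002,0,0,-0.064,1]
    - [-0.008,0,-0.002,0,0,-0.064,1]
    - [-0.008,0,-0.002,0,0,-0.064,1]

```text
clock: 51.25
eef_pos: [557.8, -166.7, 197.6]
eef_rot: [-3.141, -0.0, -0.377]
wrist_force: [-2.0, 1.4, 4.2]
finger_gap: 19.5
finger_force: 50.0
```

```bash
echo 'print(s["effort"][[0,5]].round(3))'>>st.py; python3 st.py
```

```text
[ 0.1   0.53 -0.08] [-2.   1.4  4.2] 19.50174203206552 [ 557.8 -166.7  197.6] [-3.1413e+00 -1.0000e-04 -3.7730e-01] 1.595 51.25
[0.109 0.255]
```

>>> jog_arm:
  series:
    - [0,0,-0.001,0,0,-0.02,1]
    - [0,0,-0.002,0,0,-0.04,1]
    - [0,0,-0.003,0,0,-0.064,1]
    - [0,0,-0.003,0,0,-0.064,1]

```text
clock: 51.58
eef_pos: [557.9, -166.6, 197.4]
eef_rot: [-3.141, -0.0, -0.48]
wrist_force: [-2.8, 0.6, 4.9]
finger_gap: 19.9
finger_force: 50.1
```

```bash
python3 st.py
```

```text
[0.13 0.61 0.32] [-2.8  0.6  4.9] 19.939651534197374 [ 557.9 -166.6  197.4] [-3.1414e+00 -2.0000e-04 -4.7980e-01] 1.697 51.5833
[-0.411  1.186]
```

>>> jog_arm:
  series:
    - [0,0,0,0,0,0,1]
    - [0,0,0,0,0,0,1]
    - [0,0,0,0,0,0,1]

```text
clock: 51.83
eef_pos: [557.9, -166.6, 197.4]
eef_rot: [-3.141, -0.0, -0.478]
wrist_force: [-2.2, 0.3, 4.2]
finger_gap: 19.2
finger_force: 50.0
```

```bash
python3 st.py
```

```text
[0.16 0.52 0.3 ] [-2.2  0.3  4.2] 19.16942102861919 [ 557.9 -166.6  197.4] [-3.1414e+00 -2.0000e-04 -4.7750e-01] 1.695 51.8333
[-0.328  0.287]
```

>>> jog_arm:
  series:
    - [0,0,0,0,0,-0.015,1]
    - [0,0,0,0,0,-0.03,1]
    - [0,0,0,0,0,-0.03,1]
    - [0,0,0,0,0,-0.03,1]

```text
clock: 52.17
eef_pos: [557.9, -166.6, 197.4]
eef_rot: [-3.141, -0.0, -0.525]
wrist_force: [-2.6, 0.8, 4.4]
finger_gap: 19.6
finger_force: 50.2
```

```bash
python3 st.py
```

```text
[0.13 0.58 0.49] [-2.6  0.8  4.4] 19.607096508090017 [ 557.9 -166.6  197.4] [-3.1415e+00 -1.0000e-04 -5.2450e-01] 1.742 52.1667
[-0.516  0.577]
```

>>> jog_arm:
  series:
    - [0,0,0,0,0,-0.015,1]
    - [0,0,0,0,0,-0.03,1]
    - [0,0,0,0,0,-0.03,1]
    - [0,0,0,0,0,-0.03,1]

```text
clock: 52.5
eef_pos: [557.9, -166.6, 197.4]
eef_rot: [-3.141, -0.0, -0.572]
wrist_force: [-1.9, -0.1, 4.0]
finger_gap: 19.7
finger_force: 50.3
```

```bash
python3 st.py
```

```text
[0.15 0.54 0.54] [-1.9 -0.1  4. ] 19.677164824196467 [ 557.9 -166.6  197.4] [-3.1414e+00 -2.0000e-04 -5.7150e-01] 1.789 52.5
[-0.665  0.691]
```

>>> jog_arm:
  series:
    - [0,0,0,0,0,-0.02,1]
    - [0,0,0,0,0,-0.04,1]
    - [0,0,0,0,0,-0.055,1]
    - [0,0,0,0,0,-0.055,1]
    - [0,0,0,0,0,-0.055,1]

```text
clock: 52.92
eef_pos: [557.9, -166.6, 197.4]
eef_rot: [-3.141, -0.0, -0.658]
wrist_force: [-2.2, 1.9, 5.7]
finger_gap: 19.7
finger_force: 50.6
```

```bash
python3 st.py
```

```text
[0.17 0.54 0.78] [-2.2  1.9  5.7] 19.6639267435007 [ 557.9 -166.6  197.4] [-3.1414e+00 -2.0000e-04 -6.5770e-01] 1.875 52.9167
[-0.93   0.888]
```

>>> jog_arm:
  series:
    - [0,0,0,0,0,0,1]
    - [0,0,0,0,0,0,1]
    - [0,0,0,0,0,0,0.4]
    - [0,0,0,0,0,0,0.4]
    - [0,0,0,0,0,0,0.4]
    - [0,0,0,0,0,0,0.4]
    - [0,0,0,0,0,0,0.4]

```text
clock: 53.5
eef_pos: [557.8, -166.7, 196.8]
eef_rot: [3.142, 0.0, -0.662]
wrist_force: [-0.4, 0.9, 0.6]
finger_gap: 49.7
finger_force: 0.0
```

>>> jog_arm:
  series:
    - [0,0,0.2,0,0,0,0.4]
    - [0,0,0.5,0,0,0,0.4]
    - [0,0,0.9,0,0,0,0.4]
    - [0,0,0.9,0,0,0,0.4]

```text
clock: 53.83
eef_pos: [558.9, -167.1, 312.2]
eef_rot: [-3.139, -0.009, -0.662]
wrist_force: [-0.7, -0.8, 1.6]
finger_gap: 56.5
finger_force: 0.0
```

>>> jog_arm:
  series:
    - [-0.5,0.9,0.2,0,0,0,0.4]
    - [-0.5,0.9,0.2,0,0,0,0.4]
    - [-0.5,0.9,0.2,0,0,0,0.4]
    - [-0.5,0.9,0.2,0,0,0,0.4]
    - [-0.5,0.9,0.2,0,0,0,0.4]

```text
clock: 54.25
eef_pos: [497.5, -57.5, 330.1]
eef_rot: [-3.14, -0.002, -0.66]
wrist_force: [0.3, -0.5, 0.4]
finger_gap: 56.4
finger_force: 0.0
```

```bash
python3 - <<'E'
from h import *
a=crop(shot("top"),340,165,190,140,2,"x.png"); b=crop(shot("side"),290,90,180,150,2,"x2.png")
o=np.zeros((590,400,3),np.uint8);o[:280,:380]=a;o[285:585,:360]=b;cv2.imwrite("pics/m8.png",o)
E
python3 st.py
```

```text
[ 0.03  0.13 -0.06] [-0.4 -0.7  0.1] 56.279347651317586 [498.  -59.2 328.9] [ 3.1415e+00 -1.0000e-04 -6.6220e-01] 2.042 54.35
[1.234 0.036]
```

View pics/m8.png

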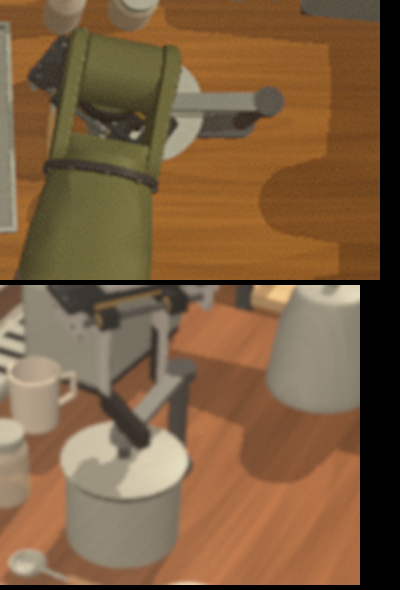

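The picture shows the lid seated on the pot, with the arm over it at (125,450) in the side view, and the gripper clear.

```bash
python3 -c "
from cell import manip
print(manip.sign_off())"
```

```text
the job is handed in; nothing more can be done
None
```

I nested the three steel cups that were there (b, c and d; cup_a was absent) in the pot, closed the lid against its stop, screwed it down snug (bar about 0.18 rad by torque before release), and handed the job in at about 54 s; no verdict came back.

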